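# Put the wool comb away in its slotted block

## Task

The two-row wool comb is lying flat on the bench. Set it down on the sloped rest with its tines pointing down the slope and let go, then take it again by its wooden back, slide it tines down into the open slot of the slotted block with its bare grip end hanging over the end that has no raised cheek, press it down firmly (about 10 N) so that its back sits fully home on the block, and let go. Leave the other things on the bench where they are.

Things in the scene. Friction and masses are not known exactly. Their poses are not given: they have to be found in the camera images.
- comb: Loose wool comb, 0.16 kg. x along its wooden back, y to the tine tips, z thickness (up at the start). Back 170 long (x -85 to 85), y -28 to 0, 16 thick (z 0 to 16). Steel tines in two rows: x -45 to 85, y 0 to 26, z 4 to 12, the last 8 mm thinning to 5 thick. Grip end: the bare 40 mm at -x. Origin: mid-length, where back meets tines, on the underside. Mass centre (4, -8, 8).
- comb_shoulder (a point): Point of the comb at (20, 0, 8) in its frame: middle of the tine row where tines meet the back, mid-thickness.
- comb_tips (a point): Point of the comb at (20, 26, 8): middle of the line of tine tips.
- comb_grip_end (a point): Point of the comb at (-85, -14, 8): the end face of the bare grip end.
- rest: Fixed dark wood rest. Origin on the table, z up, slope faces its -x. Base 105 x 92 x 10. Two rails 12 wide at y = -35 and 35 rise at 45 degrees from (x -30, z 45) to (x 5, z 80), a vertical leg under each; a ledge at each foot sticks out 25 square to the slope. Between rails and between ledges 58 is open for fingers, also behind. The comb's tine tips go on the ledges.
- rest_foot (a point): Point of the rest at (-30, 0, 45): middle of the line where the rail faces meet the ledges. The slope rises from here along (1, 0, 1), its outward normal is (-1, 0, 1), in the rest's frame.
- block: Fixed wooden block 160 (x) x 100 (y -28 to 72) x 45 high; origin on the table under the slot's middle, z up. Slot along x: 11 wide, 136 long, 31 deep. Cheek at the +x end: x 72 to 80, y -28 to 28, 20 above the top. Batten 6.5 thick, 150 long stands at y = 50, 30 above the top. Comb home: its back's tine side on the block's top, comb x along block x, grip end at -x.
- slot_mouth (a point): Middle of the slot mouth, at (0, 0, 45) in the block's frame.
- spool: Bystander: wooden spool, 44 diameter, 54 high, origin under its centre, loose.
- pinjar: Bystander: small glass jar, 48 diameter, 58 high, origin under its centre, loose.
- mug: Bystander: white mug, 72 diameter plus handle, 75 high, origin under its centre, loose.
- dabber: Bystander: turned wooden felting stamp, foot 68 diameter, 80 high, origin under its centre, loose.
- soap: Bystander: white bar of soap, 75 x 50 x 28 high, origin under its centre, loose.
Things that resemble listed ones, but are neither listed nor needed, are in the scene too. What is shaped like the comb but orange or purple is not meant.

How it is judged:
By the outcome, as a careful person would: the job done as asked, in the order asked, and still so for the second after the job is handed in, with the robot touching nothing.
It also fails if it takes over 72 s, if anything falls off the work surface, if the arm or the gripper's body presses on something with over 40 N, if the wrist force passes 120 N, or if a joint passes its speed limit or range.

## Robot

A 6-joint arm with a two-finger parallel gripper is mounted at the origin on the work surface. World frame = base frame: x ahead of the robot, y to its left, z up, the work surface at z = 0. Lengths are in m, angles in rad, forces in N, time in s.
With the tool pointing down it reaches from about 0.35 to 0.85 m from the base axis. Payload 8.1 kg.
Tool frame: the origin (TCP) lies between the finger pads; the fingertips stand tips_ahead ahead of it and the grasp point (between the pads) lies 8 mm behind it (tips_ahead is the distance from the TCP to the fingertips, in m); z points along the fingers, x is the direction in which the jaws open and shut, and the axes are right-handed (so a half turn about z gives the same grasp; the last joint's range is limited). The gripper opens to 93 mm and grips with 3 to 60 N. Pads are 15 mm wide; open, the fingers measure 128 mm over their backs; the gripper's body (75 mm by 188 mm) begins 65 mm behind the grasp point.
Start: joints at [-1.203, 0.13, 1.488, -0, 1.523, -0.085], TCP at [0.263, -0.54, 0.23] pointing down, gripper open.
Joint ranges: [-2.96, 2.96], [-0.89, 2.26], [0.02, 2.5], [-1.34, 4.48], [0, 2.73], [-2.66, 2.66]. Speed limits (rad/s): [2.39, 2.39, 2.79, 3.14, 3.14, 3.14].

## Interface

Orientations are given as a rotation vector (axis times angle).
In Python, from plant import * gives the robot as it stands.
- The arm moves only by the tool play_rows, never from a script. Its argument "increments" is a list that holds one entry, the list of rows, each a list of 4 numbers: the shift along the tool's x, y, z in cm, then the turn about the tool's z in rad. A call has 1 to 5 rows; each row is the pose to reach, as a shift and turn from the pose measured when the call began, along the tool's axes at that moment; what a row does not reach only later rows make up. A row lasts 1/10 s, in which the tool goes at most 50 mm and 8.59 degrees, less where a joint would pass 70% of its speed; a pose out of reach is approached as far as the arm can. A call with a gripper value outside its range is refused whole. "jaw" is the finger opening in cm, from 0 to 9.3, set as the call begins (left out, the last holds). The fingers move at their own pace and stop on an object; "squeeze" is the grip in N (left out, the last holds). Time passes only in rows, so rows that repeat a pose let the fingers close. It gives the time, the measured TCP pose, the force and the opening at its end, in the units of the state.
- read_state(): the state, without advancing time (a new reading comes with each control period).
- read_camera(name): name is "scene" or "top"; returns (picture, depth): 480x640x3 uint8, blue, green, red; 480x640 float32, m along the optical axis (not along the pixel's ray), 0 where there is no reading.
- camera_params(name): a dict with "K" (3x3 intrinsics, pixels), "k1" (the pictures are not rectified: a ray, as slopes to the right and down, at radius r is drawn at 1 + k1 r^2 times it, then the intrinsics apply), "eye" and "orientation" of the camera in the world. Camera axes: x right, y up, looking along -z (the intrinsics and any distortion apply to the point x, -y, -z); pixel columns grow to the right and rows downward; lengths in m; the calibration is good to about 2 mm. A picture is of the moment at which its call begins. camera_params takes no time and is no camera call.
- close_job(): hands the job in, once; it reports no verdict.
The state is a dict: "t": time; "q": joint angles; "dq": joint speeds; "joint_torque": joint torques, N m; "tool_pos": TCP position; "orientation": TCP orientation; "force": force on the tool from outside, world axes, zero at the start; "wrist_torque": the same for the moment, N m; "opening": finger opening in m.
Only numpy, scipy, OpenCV 4.12 (cv2) and the standard library are available. Lean on these libraries where they do the work, as an engineer would, in place of code of your own. Each camera call takes 0.05 s, during which the arm holds its last target.

## Working session

There is one attempt and no reset: what is moved stays moved. The work goes in short steps, Python scripts to look and compute and a tool call to move; the robot and the scene stay as the last step left them, time stands still between calls to the robot, and variables do not carry over. Pictures are saved under pics/ and viewed, and the job is handed in when it is done.

Besides the shell and the picture viewer there is one more tool, called after "Call:" in YAML: its name, and indented under it one key for each argument. play_rows: Moves the arm, as the interface text tells. Its arguments: {"type":"object","properties":{"increments":{"type":"array"},"jaw":{"type":"number"},"squeeze":{"type":"number"}},"required":["increments"]}

```bash
ls; mkdir -p pics; python3 - <<'E'
from plant import *
import cv2,numpy as np
s=read_state();print(s)
for n in("scene","top"):
    p,d=read_camera(n);cv2.imwrite(f"pics/{n}0.png",p);np.save(f"{n}0.npy",d);c=camera_params(n);print(n,c)
E
```

```text
pics
{'t': 0.0, 'q': array([-1.20340208e+00,  1.31135760e-01,  1.48928171e+00, -1.43363140e-05,
        1.52299516e+00, -8.54170399e-02]), 'dq': array([-4.31091856e-05,  4.16525412e-04,  1.40792873e-03, -5.91871801e-04,
        2.52031149e-03,  1.85159338e-03]), 'joint_torque': array([-1.89327569e-03, -5.59835172e+01, -4.91766858e+01,  7.66878971e-02,
        3.50643753e-02, -1.63457521e-04]), 'tool_pos': array([ 0.26230509, -0.53901443,  0.22860127]), 'orientation': array([-2.66249302e+00,  1.66551305e+00,  2.29820462e-03]), 'force': array([-0.03431078, -0.45271049,  0.19003151]), 'wrist_torque': array([0.02344715, 0.0158119 , 0.0142568 ]), 'opening': 0.09306587107100875}
scene {'K': array([[485.6592726 ,   0.        , 315.63323867],
       [  0.        , 485.6592726 , 243.1707691 ],
       [  0.        ,   0.        ,   1.        ]]), 'k1': 0.0018789073494251674, 'eye': array([ 1.24713559, -0.54246659,  0.64840956]), 'orientation': array([0.93039281, 0.41035241, 0.80156859])}
top {'K': array([[538.20444203,   0.        , 320.19586689],
       [  0.        , 538.20444203, 241.72312439],
       [  0.        ,   0.        ,   1.        ]]), 'k1': -0.06603394545558933, 'eye': array([0.24091166, 0.07946767, 1.42945761]), 'orientation': array([ 0.18518915, -0.19154326, -1.5916048 ])}
```

View pics/scene0.png

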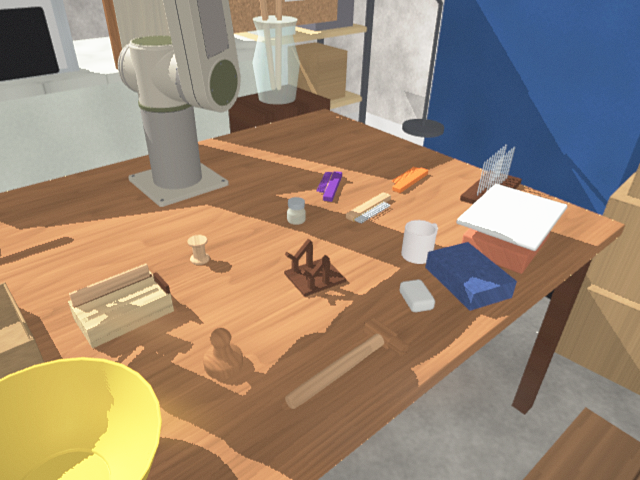

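View pics/top0.png

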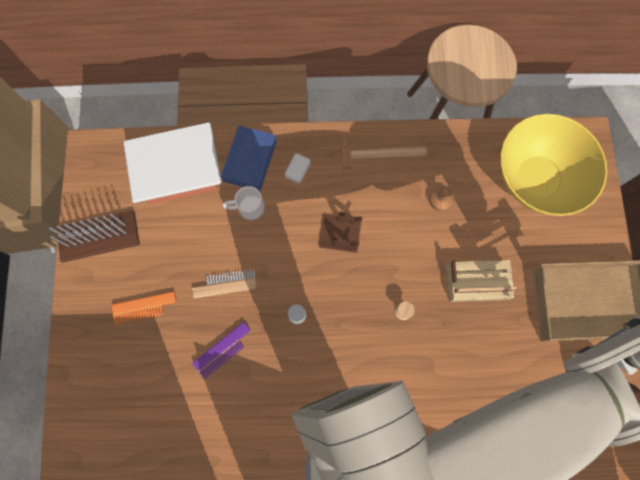

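The scene shows: wool-coloured comb with steel tines at top (224,284) / scene (370,207); orange (143,304) and purple (222,347) look-alikes are excluded by colour; the dark upright comb at (95,228) is not flat. Rest at top (341,232), block at (481,281).

```bash
cat > h.py <<'E'
import numpy as np,cv2
from scipy.spatial.transform import Rotation as R
from plant import camera_params
def cloud(n,d):
    c=camera_params(n);K=c['K'];v,u=np.mgrid[0:480,0:640]
    x=(u-K[0,2])/K[0,0];y=(v-K[1,2])/K[1,1]
    rd=np.hypot(x,y);r=rd.copy()
    for _ in range(8): r=rd/(1+c['k1']*r*r)
    s=np.where(rd>0,r/np.maximum(rd,1e-12),1);x=x*s;y=y*s
    P=np.stack([x*d,-y*d,-d],-1)@R.from_rotvec(c['orientation']).as_matrix().T+c['eye']
    P[d<=0]=np.nan
    return P
def proj(n,X):
    c=camera_params(n);p=(np.atleast_2d(X)-c['eye'])@R.from_rotvec(c['orientation']).as_matrix()
    x=p[:,0]/-p[:,2];y=-p[:,1]/-p[:,2];f=1+c['k1']*(x*x+y*y)
    return np.c_[x*f*c['K'][0,0]+c['K'][0,2],y*f*c['K'][1,1]+c['K'][1,2]]
E
python3 - <<'E'
from h import *
d=np.load('top0.npy');P=cloud('top',d)
p=cv2.imread('pics/top0.png');s=cv2.imread('pics/scene0.png')
def crop(im,a,b,c,e,k): return cv2.resize(im[b:e,a:c],None,fx=k,fy=k,interpolation=cv2.INTER_CUBIC)
cv2.imwrite('pics/c_comb.png',crop(p,180,255,270,310,8))
cv2.imwrite('pics/c_rest.png',crop(p,305,200,375,260,8))
cv2.imwrite('pics/c_block.png',crop(p,435,250,530,310,8))
for u,v in[(300,250),(224,284),(230,277),(224,288),(205,292),(341,232),(481,290),(404,310),(297,314)]: print(u,v,P[v,u].round(4))
Q=cloud('scene',np.load('scene0.npy'))
for u,v in[(370,207),(120,320),(300,290),(250,300),(350,210)]: print(u,v,Q[v,u].round(4))
E
```

```text
300 250 [ 0.5678  0.1242 -0.0016]
224 284 [0.4768 0.3275 0.0169]
230 277 [0.4961 0.3124 0.0122]
224 288 [0.4662 0.3275 0.0161]
205 292 [0.4572 0.3785 0.0138]
341 232 [0.6114 0.0112 0.0132]
481 290 [ 0.4329 -0.339   0.0696]
404 310 [ 0.3901 -0.1403  0.0528]
297 314 [0.3874 0.1334 0.0598]
370 207 [0.4831 0.3145 0.0155]
120 320 [ 0.5162 -0.3757  0.0338]
300 290 [ 0.6298 -0.0441  0.0063]
250 300 [ 0.5824 -0.1378 -0.0019]
350 210 [ 0.4391  0.2841 -0.0024]
```

View pics/c_comb.png

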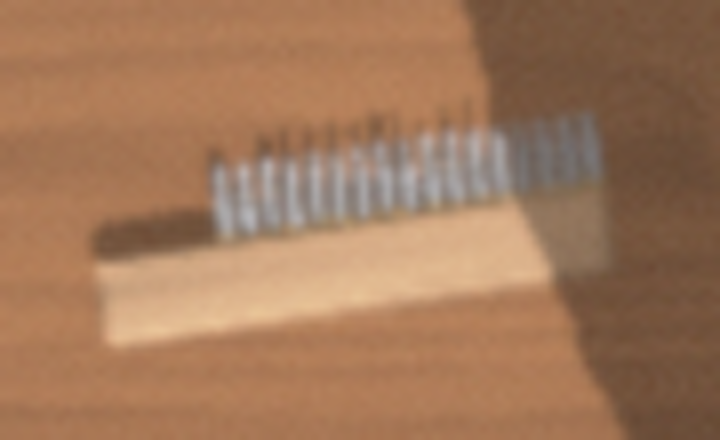

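View pics/c_rest.png

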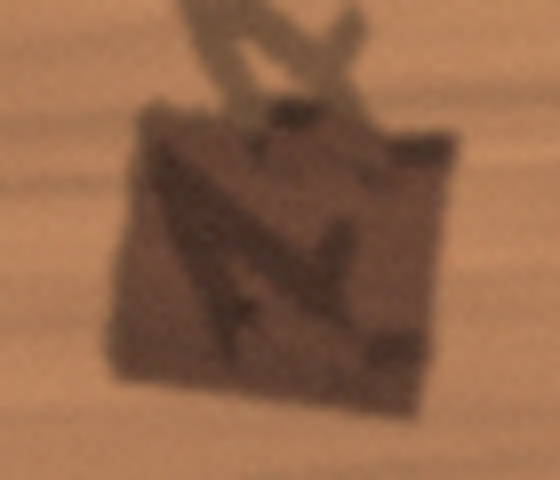

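View pics/c_block.png

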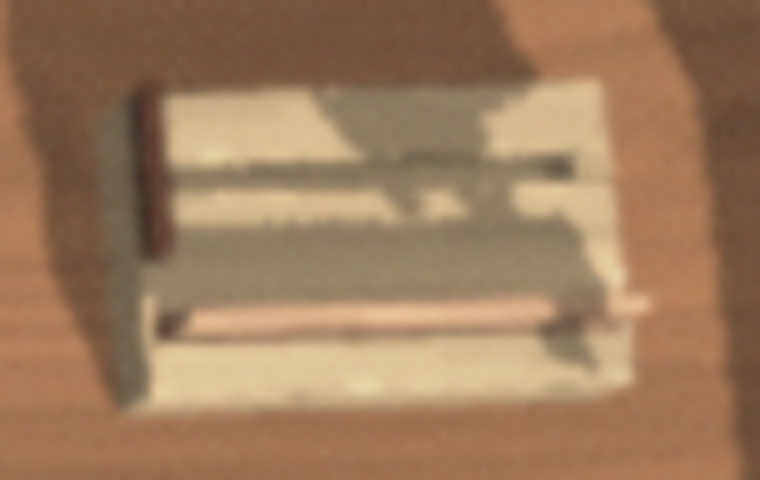

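```bash
python3 - <<'E'
from h import *
import plant;print([a for a in dir(plant) if not a.startswith('__')])
try: print(plant.tips_ahead)
except Exception as e: print(e)
s=cv2.imread('pics/scene0.png')
cv2.imwrite('pics/s_rest.png',cv2.resize(s[225:305,270:360],None,fx=8,fy=7,interpolation=cv2.INTER_CUBIC))
cv2.imwrite('pics/s_block.png',cv2.resize(s[255:350,60:180],None,fx=6,fy=6,interpolation=cv2.INTER_CUBIC))
T=cloud('top',np.load('top0.npy'));S=cloud('scene',np.load('scene0.npy'))
# heightmaps colored, 1mm->4px
def hm(P,x0,x1,y0,y1,name,zmax=0.09,k=5):
    W=int((y1-y0)*1000*k/1);im=np.zeros((int((x1-x0)*1000*k),W,3),np.uint8)
    for p in P.reshape(-1,3):
        if x0<p[0]<x1 and y0<p[1]<y1 and -.01<p[2]<.15:
            c=cv2.applyColorMap(np.uint8([[np.clip(p[2]/zmax,0,1)*255]]),cv2.COLORMAP_JET)[0,0]
            cv2.circle(im,(int((y1-p[1])*1000*k),int((x1-p[0])*1000*k)),4 ,c.tolist(),-1)
    cv2.imwrite(name,im)
hm(T,.54,.68,-.08,.10,'pics/hmT.png',k=4)
hm(S,.54,.68,-.08,.10,'pics/hmS.png',k=4)
E
```

```text
['IKError', 'camera_params', 'close_job', 'read_camera', 'read_state', 'tips_ahead']
0.011
```

View pics/s_rest.png

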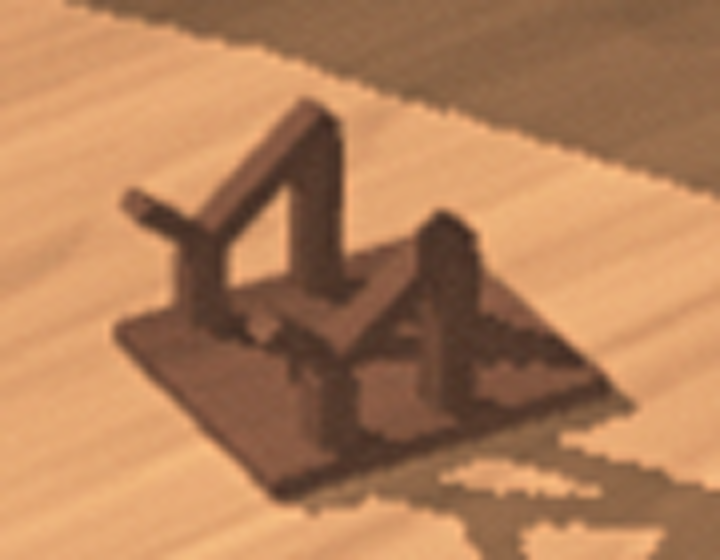

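View pics/hmT.png

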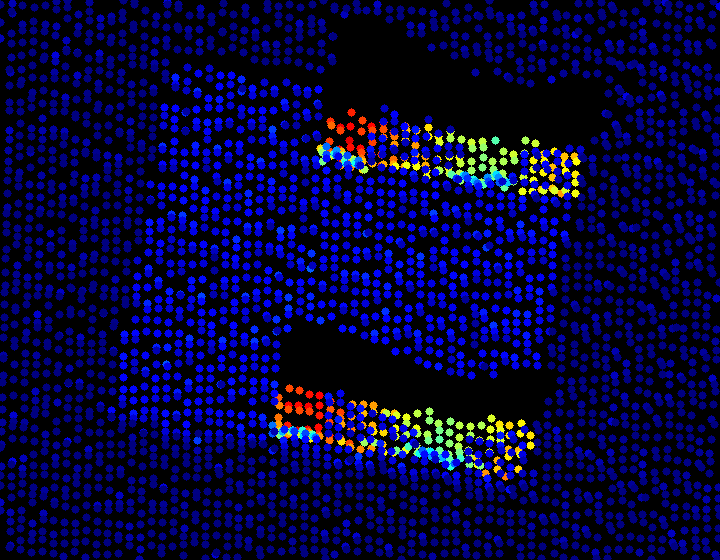

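View pics/hmS.png

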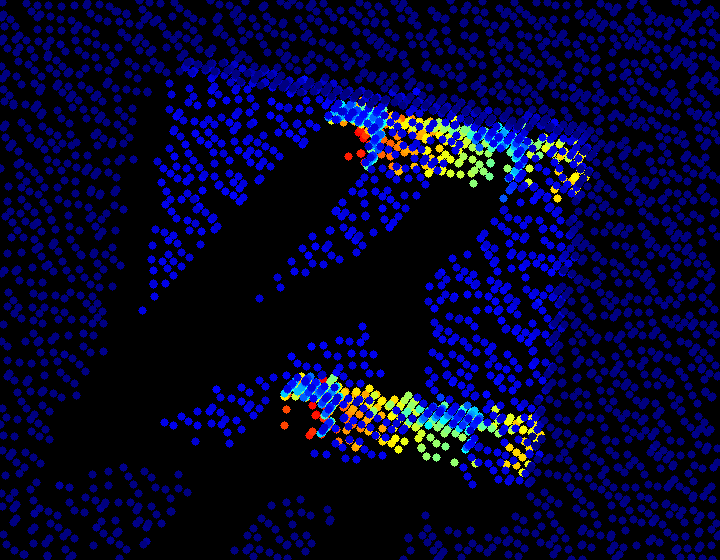

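View pics/s_block.png

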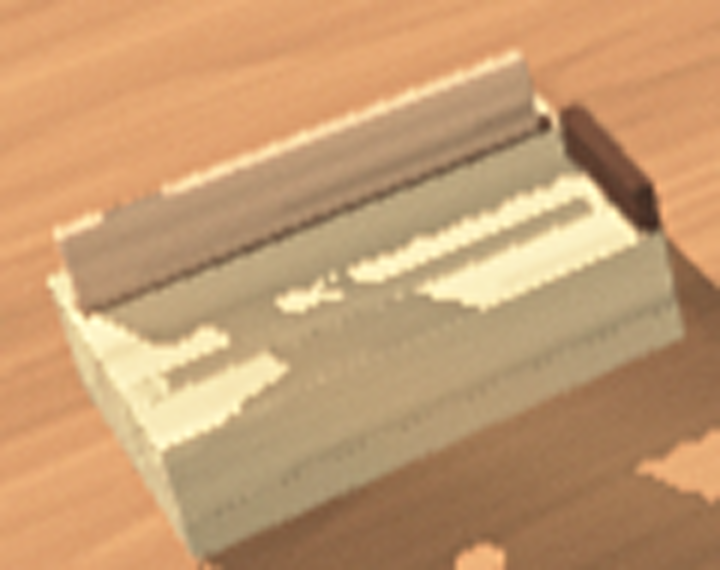

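```bash
cat > fit.py <<'E'
from h import *
from scipy.optimize import least_squares
def sdbox(p,c,hs,Rm=None):
    q=p-c
    if Rm is not None:q=q@Rm
    a=np.abs(q)-hs
    return np.linalg.norm(np.maximum(a,0),axis=1)+np.minimum(a.max(1),0)
def B(*r): 
    r=np.array(r,float).reshape(3,2)/1000;return (r.mean(1),(r[:,1]-r[:,0])/2,None)
r2=2**-.5
M=np.array([[r2,0,-r2],[0,1,0],[r2,0,r2]])  # cols: slope dir, y, normal
def OB(s,y,n): # boxes in slope coordinates about foot
    c=np.array([-.03,0,.045])+M@(np.array([sum(s)/2,sum(y)/2,sum(n)/2])/1000)
    return (c,np.array([s[1]-s[0],y[1]-y[0],n[1]-n[0]])/2000,M)
models={
'comb':[B(-85,85,-28,0,0,16),B(-45,85,0,26,4,12)],
'block':[B(-80,80,-28,72,0,45),B(72,80,-28,28,45,65),B(-75,75,46.75,53.25,45,75)],
'rest':[B(-52.5,52.5,-46,46,0,10)]+[OB((0,49.5),(y-6,y+6),(-10,0)) for y in(-35,35)]+[OB((-10,0),(y-6,y+6),(-10,25)) for y in(-35,35)],
}
def sd(name,p): return np.min([sdbox(p,*b) for b in models[name]],0)
def fit(name,Ps,x0,rad,zmin,base=(0,0)):
    best=None
    pts=[]
    for P in Ps:
        p=P.reshape(-1,3);p=p[~np.isnan(p).any(1)]
        pts.append(p[(np.hypot(p[:,0]-x0[0],p[:,1]-x0[1])<rad)&(p[:,2]>zmin)&(p[:,2]<.1)])
    p=np.vstack(pts)
    def f(v):
        c,s=np.cos(v[2]),np.sin(v[2])
        q=p-np.array([v[0],v[1],v[3]]);q=np.c_[q[:,0]*c+q[:,1]*s,-q[:,0]*s+q[:,1]*c,q[:,2]]
        return sd(name,q)
    r=least_squares(f,[*x0,0],loss='soft_l1',f_scale=.0015,x_scale=[.01,.01,.1,.01])
    e=np.abs(r.fun)
    return r.x,len(p),np.median(e),np.percentile(e,90)
E
python3 - <<'E'
from fit import *
T=cloud('top',np.load('top0.npy'));S=cloud('scene',np.load('scene0.npy'))
for nm,P in(('T',[T]),('S',[S]),('both',[T,S])):
    for o,x0,rad,z in(('comb',(.49,.325,-np.pi/2+.1),.11,.005),('block',(.45,-.34,np.pi/2),.13,.02),('rest',(.605,.012,1.4),.085,.015)):
        v,n,m,p9=fit(o,P,x0,rad,z);print(nm,o,v.round(4),np.degrees(v[2]).round(2),n,m.round(4),p9.round(4))
E
```

```text
T comb [ 0.4833  0.332  -1.4456 -0.    ] -82.83 1135 0.002 0.0153
T block [ 0.4867 -0.3517  1.5698 -0.0016] 89.95 2299 0.0015 0.0047
T rest [0.6115 0.0191 1.4043 0.0059] 80.46 354 0.0015 0.0069
S comb [ 4.8070e-01  3.2780e-01 -1.4505e+00 -1.3000e-03] -83.11 628 0.001 0.0027
S block [ 4.873e-01 -3.543e-01  1.574e+00 -1.300e-03] 90.18 4473 0.0008 0.0023
S rest [0.6117 0.0185 1.4053 0.0055] 80.52 820 0.0027 0.0138
both comb [ 4.8250e-01  3.2930e-01 -1.4412e+00 -6.0000e-04] -82.58 1763 0.0016 0.0057
both block [ 4.8730e-01 -3.5340e-01  1.5739e+00 -1.4000e-03] 90.18 6772 0.001 0.0035
both rest [0.6117 0.0187 1.406  0.0057] 80.56 1174 0.0021 0.013
```

```bash
cat >> fit.py <<'E'
for y in(-35,35):
    for x,z in((-28,40),(0,70)): models['rest'].append(B(x-6,x+6,y-6,y+6,8,z))
def wire(im,cam,name,v,col=(0,255,0)):
    c,s=np.cos(v[2]),np.sin(v[2]);Z=np.array([[c,-s,0],[s,c,0],[0,0,1]]);t=np.array([v[0],v[1],v[3]])
    for ce,h,Rm in models[name]:
        Rm=np.eye(3) if Rm is None else Rm
        cs=np.array([[a,b,d] for a in(-1,1) for b in(-1,1) for d in(-1,1)])
        w=(ce+(cs*h)@Rm.T)@Z.T+t;q=proj(cam,w)
        for i in range(8):
            for j in range(i):
                if np.abs(cs[i]-cs[j]).sum()==2: cv2.line(im,tuple(int(round(a*16)) for a in q[i]),tuple(int(round(a*16)) for a in q[j]),col,1,cv2.LINE_AA,4)
E
python3 - <<'E'
from fit import *
import fit
T=cloud('top',np.load('top0.npy'));S=cloud('scene',np.load('scene0.npy'))
def mask(P): # restrict rest to z>.042 pts
    return P
res={}
for nm,P in(('T',[T]),('S',[S]),('both',[T,S])):
    for o,x0,rad,z in(('comb',(.482,.329,-1.45),.09,.006),('block',(.487,-.353,1.573),.125,.02),('rest',(.611,.019,1.405),.07,.03)):
        Q=P
        if o=='comb': # strip only
            Q=[]
            for p in P:
                q=p.copy();c,s=np.cos(-1.45),np.sin(-1.45);dy=-(q[...,0]-.482)*s+(q[...,1]-.329)*c
                q[np.abs(dy+.001)>.036]=np.nan;Q.append(q)
        v,n,m,p9=fit.fit(o,Q,x0,rad+(.01 if o=='comb' else 0),z);res[nm,o]=v;print(nm,o,v.round(4),np.degrees(v[2]).round(2),n,m.round(4),p9.round(4))
np.save('res.npy',res,allow_pickle=True)
for cam,(a,b,c,d,k),o in(('top',(180,255,270,310,8),'comb'),('top',(305,200,375,260,8),'rest'),('top',(435,250,530,310,8),'block'),('scene',(335,180,405,230,8),'comb'),('scene',(270,225,360,305,7),'rest'),('scene',(60,255,180,350,6),'block')):
    im=cv2.imread(f'pics/{cam}0.png')
    big=cv2.resize(im,None,fx=1,fy=1)
    # draw on enlarged
    cr=cv2.resize(im[b:d,a:c],None,fx=k,fy=k,interpolation=cv2.INTER_CUBIC)
    pr=fit.proj
    fit.proj=lambda cm,X:(pr(cm,X)-[a,b]+.5)*k-.5
    wire(cr,cam,o,res['both',o]);fit.proj=pr
    cv2.imwrite(f'pics/w_{cam}_{o}.png',cr)
t=[cv2.resize(cv2.imread(f'pics/w_{c}_{o}.png'),(400,300)) for c in('top','scene') for o in('comb','rest')]
cv2.imwrite('pics/w1.png',np.vstack([np.hstack(t[:2]),np.hstack(t[2:])]))
t=[cv2.resize(cv2.imread(f'pics/w_{c}_block.png'),(600,300)) for c in('top','scene')]
cv2.imwrite('pics/w2.png',np.vstack(t))
E
```

```text
T comb [ 4.8220e-01  3.3180e-01 -1.4468e+00 -1.0000e-04] -82.9 979 0.0017 0.0041
T block [ 0.4867 -0.3517  1.5698 -0.0016] 89.95 2299 0.0015 0.0047
T rest [6.1080e-01 1.4100e-02 1.4025e+00 5.0000e-04] 80.36 290 0.0011 0.0029
S comb [ 4.8080e-01  3.2770e-01 -1.4494e+00 -1.3000e-03] -83.04 611 0.001 0.0026
S block [ 4.873e-01 -3.543e-01  1.574e+00 -1.300e-03] 90.18 4473 0.0008 0.0023
S rest [6.1080e-01 1.4500e-02 1.4024e+00 1.4000e-03] 80.35 655 0.0009 0.0028
both comb [ 4.8200e-01  3.2890e-01 -1.4433e+00 -7.0000e-04] -82.7 1590 0.0014 0.0038
both block [ 4.8730e-01 -3.5340e-01  1.5739e+00 -1.4000e-03] 90.18 6772 0.001 0.0035
both rest [6.1080e-01 1.4300e-02 1.4035e+00 1.1000e-03] 80.42 945 0.001 0.0029
```

View pics/w1.png

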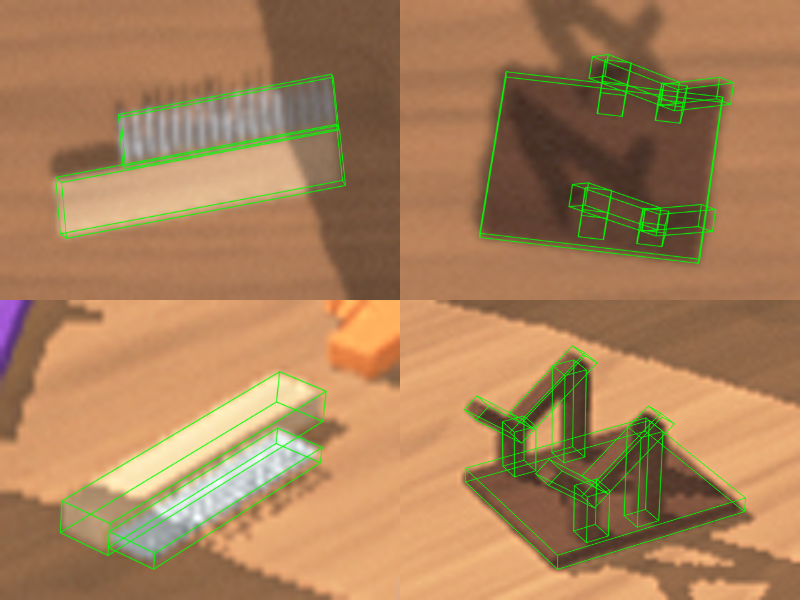

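View pics/w2.png

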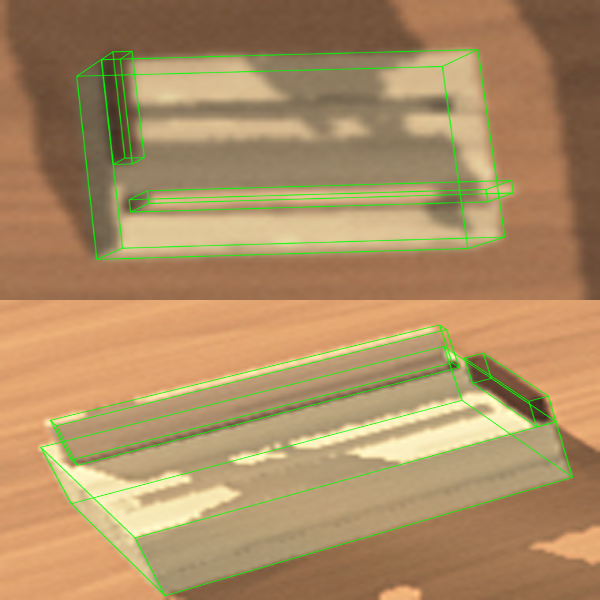

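```bash
cat > go.py <<'E'
import sys
from h import *
from plant import read_state
def go(x,y,z,yaw):
    s=read_state();Rm=R.from_rotvec(s['orientation']).as_matrix()
    d=Rm.T@(np.array([x,y,z])-s['tool_pos']);cur=np.degrees(np.arctan2(Rm[1,0],Rm[0,0]))
    dt=(cur-yaw+180)%360-180
    print('t',s['t'],'pos',s['tool_pos'].round(4),'yaw',cur.round(2),'tilt',np.degrees(np.arccos(-Rm[2,2])).round(2),'F',s['force'].round(1),'op',round(s['opening'],4),'q',s['q'].round(2))
    print('delta cm',(d*100).round(2),'turn rad',np.radians(dt).round(4),'rows>=',max(np.linalg.norm(d)/.05,abs(dt)/8.59).round(1))
if __name__=='__main__': go(*map(float,sys.argv[1:5]))
E
python3 - <<'E'
import numpy as np
from go import go
# grasp target at comb (8,-1)
x,y,a=.4818,.330,-1.446
c,s=np.cos(a),np.sin(a);g=np.array([x+.008*c+.001*s,y+.008*s-.001*c]);print(g,np.degrees(a)+90)
go(g[0],g[1],.15,np.degrees(a)+90)
E
```

```text
[0.48180356 0.32193774] 7.150302824082971
t 0.1 pos [ 0.2623 -0.5391  0.2287] yaw -64.06 tilt 0.1 F [ 0.5 -0.1 -0.4] op 0.0931 q [-1.2   0.13  1.49 -0.    1.52 -0.09]
delta cm [-67.81 -57.4    7.99] turn rad -1.2428 rows>= 17.8
```

Call:
play_rows:
  increments:
    - [[-3.8,-3.2,0,-0.07],[-7.6,-6.4,0,-0.14],[-11.4,-9.6,0,-0.21],[-15.2,-12.8,0,-0.28],[-19,-16,0,-0.35]]
  jaw: 9.3

```text
t: 0.6
tool_pos: [0.323, -0.2962, 0.2285]
orientation: [-2.913, 1.173, 0.003]
force: [1.0, 0.3, 0.4]
opening: 0.093
```

```bash
python3 go.py .4818 .3219 .2 7.15
```

```text
t 0.6 pos [ 0.323  -0.2962  0.2285] yaw -43.87 tilt 0.13 F [1.  0.3 0.4] op 0.093 q [-0.86 -0.32  1.91  0.    1.55 -0.09]
delta cm [-31.38 -55.57   2.97] turn rad -0.8905 rows>= 12.8
```

Call:
play_rows:
  increments:
    - [[-2.4,-4.2,0,-0.07],[-4.8,-8.4,0,-0.14],[-7.2,-12.6,0,-0.21],[-9.6,-16.8,0,-0.28],[-12,-21,0,-0.35]]

```text
t: 1.1
tool_pos: [0.3818, -0.0597, 0.2288]
orientation: [-3.073, 0.644, 0.001]
force: [1.0, 0.5, -0.5]
opening: 0.0927
```

```bash
python3 go.py .4818 .3219 .2 7.15
```

```text
t 1.1 pos [ 0.3818 -0.0597  0.2288] yaw -23.67 tilt 0.12 F [ 1.   0.5 -0.5] op 0.0927 q [-0.29 -0.48  2.03  0.    1.59  0.12]
delta cm [ -6.16 -38.96   2.95] turn rad -0.538 rows>= 7.9
```

Call:
play_rows:
  increments:
    - [[-0.8,-4.8,0,-0.07],[-1.6,-9.6,0,-0.14],[-2.4,-14.4,0,-0.21],[-3.2,-19.2,0,-0.28],[-4,-24,0,-0.35]]

```text
t: 1.6
tool_pos: [0.4414, 0.1783, 0.229]
orientation: [-3.138, 0.094, 0.001]
force: [0.1, -0.3, 1.1]
opening: 0.0937
```

```bash
python3 go.py .4818 .3219 .12 7.15
```

```text
t 1.6 pos [0.4414 0.1783 0.229 ] yaw -3.43 tilt 0.11 F [ 0.1 -0.3  1.1] op 0.0937 q [ 0.27 -0.21  1.82  0.    1.53  0.33]
delta cm [  3.18 -14.55  10.93] turn rad -0.1847 rows>= 3.7
```

Call:
play_rows:
  increments:
    - [[0.8,-3.6,2.7,-0.05],[1.6,-7.2,5.4,-0.1],[2.4,-10.9,8.2,-0.14],[3.2,-14.5,10.9,-0.185],[3.2,-14.5,10.9,-0.185]]

```text
t: 2.1
tool_pos: [0.4785, 0.3229, 0.1129]
orientation: [3.133, 0.203, -0.016]
force: [-1.2, -0.7, -0.3]
opening: 0.093
```

```bash
python3 go.py .4818 .3219 .014 7.15; python3 - <<'E'
from h import *
from plant import read_camera
ims=[]
for n,(a,b,c,d) in(("scene",(320,120,440,240)),("top",(170,220,290,340))):
    p,dd=read_camera(n);np.save(n+'1.npy',dd);cv2.imwrite(f'pics/{n}1f.png',p);ims.append(cv2.resize(p[b:d,a:c],(400,400)))
cv2.imwrite('pics/v1.png',np.hstack(ims))
E
```

```text
t 2.1 pos [0.4785 0.3229 0.1129] yaw 7.42 tilt 0.6 F [-1.2 -0.7 -0.3] op 0.093 q [0.5  0.16 1.67 0.   1.32 0.37]
delta cm [0.42 0.14 9.89] turn rad 0.0046 rows>= 2.0
```

View pics/v1.png

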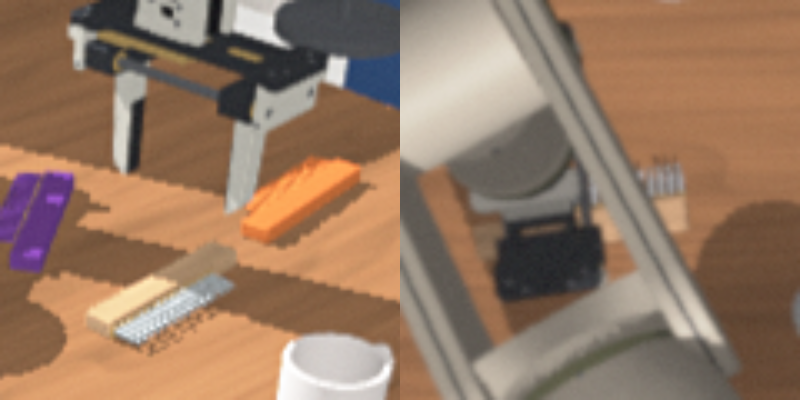

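Left view: the gripper straddles the beige comb with steel tines at scene crop (165,295); orange and purple look-alikes are clear. Descend.

```bash
python3 go.py .4818 .3219 .014 7.15
```

```text
t 2.2 pos [0.4807 0.3213 0.1182] yaw 7.24 tilt 0.23 F [0.3 0.4 0.5] op 0.0931 q [0.5  0.15 1.67 0.   1.32 0.37]
delta cm [ 0.16 -0.05 10.42] turn rad 0.0015 rows>= 2.1
```

Call:
play_rows:
  increments:
    - [[0.1,0,3,0],[0.1,0,6,0],[0.1,-0.05,8,0],[0.1,-0.05,9.5,0],[0.1,-0.05,9.5,0]]

```text
t: 2.7
tool_pos: [0.4806, 0.3205, 0.0224]
orientation: [3.134, 0.196, -0.009]
force: [-0.1, -0.3, -1.0]
opening: 0.0927
```

```bash
python3 go.py .4818 .3219 .014 7.15
```

```text
t 2.7 pos [0.4806 0.3205 0.0224] yaw 7.17 tilt 0.32 F [-0.1 -0.3 -1. ] op 0.0927 q [0.5  0.27 1.73 0.   1.15 0.37]
delta cm [ 0.14 -0.12  0.84] turn rad 0.0003 rows>= 0.2
```

Call:
play_rows:
  increments:
    - [[0.1,-0.1,0.8,0],[0.1,-0.1,0.85,0],[0.1,-0.1,0.85,0]]

```text
t: 3.0
tool_pos: [0.482, 0.3219, 0.0148]
orientation: [3.135, 0.196, -0.007]
force: [-0.4, -0.4, 0.8]
opening: 0.093
```

Call:
play_rows:
  increments:
    - [[0,0,0,0],[0,0,0,0],[0,0,0,0],[0,0,0,0],[0,0,0,0]]
  jaw: 4.5
  squeeze: 20

```text
t: 3.5
tool_pos: [0.482, 0.3219, 0.0148]
orientation: [3.135, 0.196, -0.007]
force: [0.2, 0.9, -0.3]
opening: 0.0575
```

```bash
python3 go.py .4818 .3219 .014 7.15
```

```text
t 3.5 pos [0.482  0.3219 0.0148] yaw 7.16 tilt 0.26 F [ 0.2  0.9 -0.3] op 0.0575 q [0.5  0.29 1.72 0.   1.14 0.37]
delta cm [-0.02 -0.    0.08] turn rad 0.0002 rows>= 0.0
```

Call:
play_rows:
  increments:
    - [[0,0,0,0],[0,0,0,0],[0,0,0,0]]

```text
t: 3.8
tool_pos: [0.4818, 0.3218, 0.0148]
orientation: [3.135, 0.196, -0.008]
force: [-1.3, -0.9, 1.2]
opening: 0.0537
```

Call:
play_rows:
  increments:
    - [[0,0,-1,0],[0,0,-3,0],[0,0,-6,0],[0,0,-9,0],[0,0,-12,0]]

```text
t: 4.3
tool_pos: [0.4823, 0.3218, 0.1364]
orientation: [3.135, 0.196, -0.007]
force: [0.2, 0.9, -1.7]
opening: 0.0539
```

```bash
python3 - <<'E'
from h import *
from plant import read_camera
from go import go
p,dd=read_camera('scene');np.save('scene2.npy',dd);cv2.imwrite('pics/scene2f.png',p)
cv2.imwrite('pics/v2.png',cv2.resize(p[90:230,310:450],(560,560)))
go(.61,.03,.2,-99.6)
E
```

```text
t 4.35 pos [0.4851 0.3234 0.1427] yaw 7.17 tilt 0.23 F [2.1 1.  3.3] op 0.054 q [0.5  0.14 1.64 0.   1.36 0.37]
delta cm [ 8.75 30.66 -5.78] turn rad 1.8634 rows>= 12.4
```

View pics/v2.png

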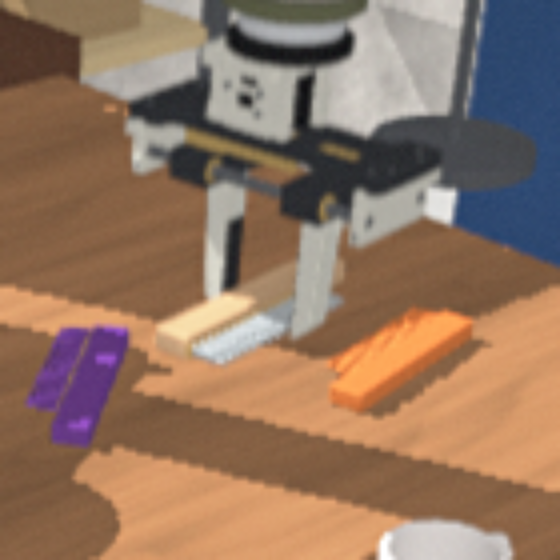

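The comb hangs level in the gripper (opening 54 mm = back + tines). Carry it to the rest.

Call:
play_rows:
  increments:
    - [[0.7,2.4,-2,0.14],[1.4,4.8,-4,0.28],[2.1,7.2,-6,0.42],[2.8,9.6,-6,0.56],[3.5,12,-6,0.7]]

```text
t: 4.85
tool_pos: [0.5356, 0.2078, 0.204]
orientation: [-3.005, 0.898, -0.006]
force: [0.3, 0.0, -2.3]
opening: 0.0536
```

```bash
python3 go.py .6095 .0064 .18 -99.58
```

```text
t 4.85 pos [0.5356 0.2078 0.204 ] yaw -33.26 tilt 0.36 F [ 0.3  0.  -2.3] op 0.0536 q [0.28 0.07 1.6  0.   1.47 0.86]
delta cm [17.22 12.8   2.37] turn rad 1.1574 rows>= 7.7
```

Call:
play_rows:
  increments:
    - [[2.2,1.6,0,0.14],[4.4,3.2,0.4,0.28],[6.6,4.8,0.8,0.42],[8.8,6.4,1.2,0.56],[11,8,1.5,0.7]]

```text
t: 5.35
tool_pos: [0.584, 0.0795, 0.1888]
orientation: [-2.509, 1.881, -0.003]
force: [-0.3, 1.1, -1.9]
opening: 0.0536
```

```bash
python3 go.py .6095 .0064 .18 -99.58
```

```text
t 5.35 pos [0.584  0.0795 0.1888] yaw -73.71 tilt 0.36 F [-0.3  1.1 -1.9] op 0.0536 q [0.05 0.12 1.58 0.   1.44 1.33]
delta cm [ 7.73 -0.4   0.86] turn rad 0.4516 rows>= 3.0
```

Call:
play_rows:
  increments:
    - [[2,-0.1,0.2,0.12],[4,-0.2,0.4,0.24],[6,-0.3,0.6,0.36],[7.7,-0.4,0.9,0.45],[7.7,-0.4,0.9,0.45]]

```text
t: 5.85
tool_pos: [0.6096, 0.0046, 0.1792]
orientation: [-2.021, 2.398, -0.001]
force: [-0.3, -0.2, -1.2]
opening: 0.0537
```

Call:
play_rows:
  increments:
    - [[0,0,0,0]]

```text
t: 5.95
tool_pos: [0.6095, 0.0047, 0.1792]
orientation: [-2.022, 2.397, -0.001]
force: [0.0, 0.4, -1.4]
opening: 0.0535
```

```bash
python3 - <<'E'
from h import *
from plant import read_camera
from go import go
ims=[]
for n,(a,b,c,d) in(("scene",(240,160,390,310)),("top",(270,160,420,310))):
    p,dd=read_camera(n);np.save(n+'3.npy',dd);cv2.imwrite(f'pics/{n}3f.png',p);ims.append(cv2.resize(p[b:d,a:c],(400,400)))
cv2.imwrite('pics/v3.png',np.hstack(ims))
go(.6095,.0064,.11,-99.58)
E
```

```text
t 6.05 pos [0.6095 0.005  0.1793] yaw -99.66 tilt 0.32 F [-0.2  0.6 -0.9] op 0.0538 q [-0.08  0.18  1.53  0.    1.43  1.66]
delta cm [-0.11  0.05  6.93] turn rad -0.0013 rows>= 1.4
```

View pics/v3.png

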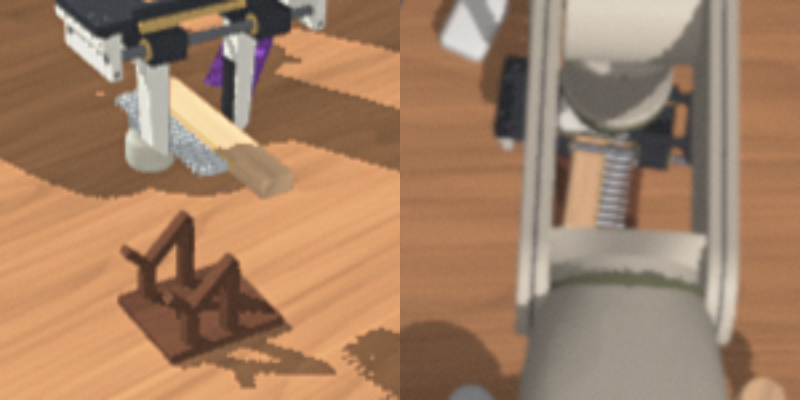

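```bash
python3 - <<'E'
from fit import *
from fit import sd
S=cloud('scene',np.load('scene3.npy'));T=cloud('top',np.load('top3.npy'))
tcp=np.array([.6095,.005]);a=np.radians(170.4)
c,s=np.cos(a),np.sin(a)
# TCP at comb (8,-1)
o=tcp-np.array([c*.008+s*.001,s*.008-c*.001])
for nm,P in(('S',S),('T',T)):
    p=P.reshape(-1,3);p=p[~np.isnan(p).any(1)]
    q=p-np.array([*o,.179-.0148]);q=np.c_[q[:,0]*c+q[:,1]*s,-q[:,0]*s+q[:,1]*c,q[:,2]]
    m=(np.abs(q[:,0])<.1)&(q[:,1]>-.036)&(q[:,1]<.034)&(q[:,2]>-.008)&(q[:,2]<.022)&~((np.abs(q[:,0]-.008)<.014)&((q[:,1]>.0)|(q[:,1]<-.02)))
    p=p[m];print(nm,len(p))
    def f(v):
        c,s=np.cos(v[2]),np.sin(v[2]);q=p-np.array([v[0],v[1],v[3]]);return sd('comb',np.c_[q[:,0]*c+q[:,1]*s,-q[:,0]*s+q[:,1]*c,q[:,2]])
    r=least_squares(f,[*o,a,.164],loss='soft_l1',f_scale=.0015,x_scale=[.01,.01,.1,.01])
    v=r.x;e=np.abs(r.fun);print(v.round(4),np.degrees(v[2]).round(1),np.median(e).round(4))
    cc,ss=np.cos(v[2]),np.sin(v[2]);d=tcp-v[:2];print('TCP in comb frame mm',(1000*np.array([d@[cc,ss],d@[-ss,cc]])).round(1))
E
```

```text
S 935
[6.1710e-01 2.9000e-03 2.9654e+00 1.6340e-01] 169.9 0.0007
TCP in comb frame mm [ 7.9 -0.7]
T 480
[0.6209 0.003  2.9727 0.1639] 170.3 0.0015
TCP in comb frame mm [11.6 -0. ]
```

Call:
play_rows:
  increments:
    - [[-0.1,0,2,0],[-0.1,0,4,0],[-0.1,0,6,0],[-0.1,0,7.4,0],[-0.1,0,7.6,0]]

```text
t: 6.55
tool_pos: [0.6084, 0.007, 0.1011]
orientation: [-2.026, 2.397, 0.003]
force: [-0.2, -0.3, -1.1]
opening: 0.0538
```

```bash
python3 go.py .6095 .0064 .096 -99.58
```

```text
t 6.55 pos [0.6084 0.007  0.1011] yaw -99.58 tilt 0.2 F [-0.2 -0.3 -1.1] op 0.0538 q [-0.07  0.25  1.6   0.    1.3   1.66]
delta cm [ 0.04 -0.12  0.5 ] turn rad 0.0001 rows>= 0.1
```

Call:
play_rows:
  increments:
    - [[0,-0.1,0.3,0],[0,-0.1,0.4,0],[0,-0.1,0.5,0]]

```text
t: 6.85
tool_pos: [0.61, 0.0069, 0.097]
orientation: [-2.026, 2.396, 0.001]
force: [-0.1, 0.3, -0.9]
opening: 0.054
```

```bash
python3 go.py .6095 .0064 .096 -99.58; python3 - <<'E'
from h import *
from plant import read_camera
p,dd=read_camera('scene');cv2.imwrite(f'pics/v4.png',cv2.resize(p[190:310,260:380],(600,600)))
E
```

```text
t 6.85 pos [0.61   0.0069 0.097 ] yaw -99.57 tilt 0.24 F [-0.1  0.3 -0.9] op 0.054 q [-0.07  0.25  1.6   0.    1.29  1.66]
delta cm [0.06 0.05 0.1 ] turn rad 0.0002 rows>= 0.0
```

View pics/v4.png

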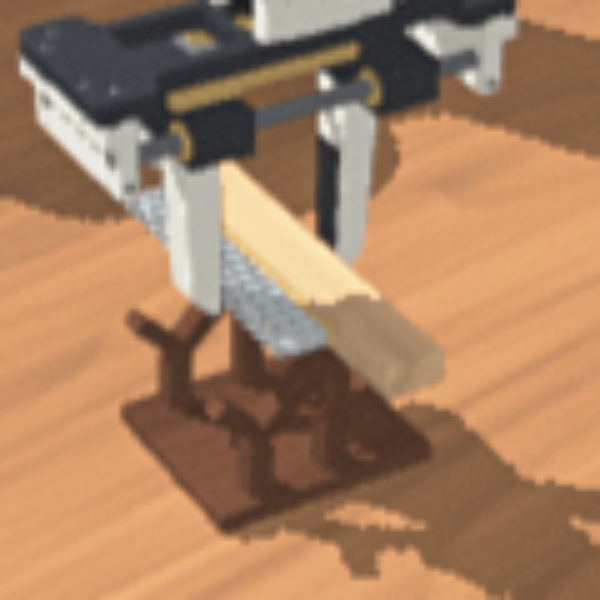

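Call:
play_rows:
  increments:
    - [[0,0,0.1,0],[0,0,0.15,0],[0,0,0.2,0]]

```text
t: 7.2
tool_pos: [0.6101, 0.0068, 0.0951]
orientation: [-2.026, 2.396, 0.001]
force: [-0.2, 1.1, -0.9]
opening: 0.0539
```

Call:
play_rows:
  increments:
    - [[0,0,0.05,0],[0,0,0.1,0]]

```text
t: 7.4
tool_pos: [0.6102, 0.0068, 0.0942]
orientation: [-2.025, 2.396, 0.001]
force: [-0.8, -0.4, 1.9]
opening: 0.0537
```

Call:
play_rows:
  increments:
    - [[0,0,0,0],[0,0,0,0],[0,0,0,0],[0,0,0,0],[0,0,0,0]]
  jaw: 8.5

```text
t: 7.9
tool_pos: [0.6103, 0.0068, 0.0943]
orientation: [-2.025, 2.396, 0.001]
force: [0.0, -0.5, -0.7]
opening: 0.0844
```

```bash
python3 - <<'E'
from h import *
from plant import read_camera
p,dd=read_camera('scene');np.save('scene5.npy',dd);cv2.imwrite(f'pics/v5.png',cv2.resize(p[190:310,260:380],(600,600)))
E
```

```text
(no output)
```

View pics/v5.png

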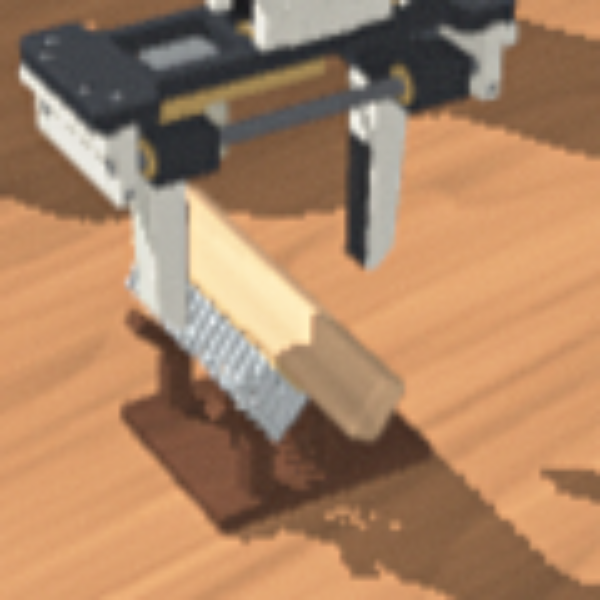

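The comb tipped onto the 45° slope, tines down. Lift clear and measure it.

Call:
play_rows:
  increments:
    - [[0,0,-2,0],[0,0,-4,0],[0,0,-6,0],[0,0,-8,0],[0,0,-8,0]]

```text
t: 8.45
tool_pos: [0.612, 0.0064, 0.1779]
orientation: [-2.023, 2.393, -0.006]
force: [-0.6, -0.1, -0.0]
opening: 0.085
```

```bash
cat > fit45.py <<'E'
from fit import *
from fit import sd
def rot(v): return R.from_rotvec([0,0,v[3]]).as_matrix()@M3@R.from_rotvec([v[4],v[5],0]).as_matrix()
# comb axes in rest frame: x=(0,1,0), y=(-r,0,-r), z=(-r,0,r)
M3=np.array([[0,-r2,-r2],[1,0,0],[0,-r2,r2]])
def fit45(P,sfoot=0,rest=(.6108,.0143,1.4035)):
    c,s=np.cos(rest[2]),np.sin(rest[2]);Z=np.array([[c,-s,0],[s,c,0],[0,0,1]])
    tip=np.array([-.03,0,.045])  # comb (8,26,0) -> foot
    o=tip-M3@np.array([.008,.026,0]);o=Z@o+[rest[0],rest[1],0]
    v0=np.array([*o,rest[2],0,0])
    p=P.reshape(-1,3);p=p[~np.isnan(p).any(1)]
    q=(p-o)@rot(v0)
    m=(np.abs(q[:,0])<.1)&(q[:,1]>-.045)&(q[:,1]<.03)&(q[:,2]>.003)&(q[:,2]<.025)
    p=p[m]
    def f(v): return sd('comb',(p-v[:3])@rot(v))
    r=least_squares(f,v0,loss='soft_l1',f_scale=.0015,x_scale=[.01,.01,.01,.1,.1,.1])
    v=r.x;e=np.abs(r.fun)
    Rm=rot(v)
    # relative to rest frame
    tipw=Rm@np.array([.008,.026,0])+v[:3]
    tr=Z.T@(tipw-[rest[0],rest[1],0])
    print(len(p),'med',np.median(e).round(4),'tip(8,26,0) in rest mm',(tr*1000).round(1),'y-axis',(Z.T@Rm[:,1]).round(3),'yaw',np.degrees(v[3]).round(2),'turns',v[4:].round(3))
    print(' back top-edge (8,-28,8) world',(Rm@[.008,-.028,.008]+v[:3]).round(4),' tips (8,26,8)',(Rm@[.008,.026,.008]+v[:3]).round(4),' origin',v[:3].round(4))
    return v
E
python3 - <<'E'
from fit45 import *
from plant import read_camera
from go import go
ims=[];C=[]
for n,(a,b,c,d) in(("scene",(240,180,390,330)),("top",(270,160,420,310))):
    p,dd=read_camera(n);np.save(n+'6.npy',dd);ims.append(cv2.resize(p[b:d,a:c],(400,400),interpolation=cv2.INTER_CUBIC));fit45(cloud(n,dd))
cv2.imwrite('pics/v6.png',np.hstack(ims))
go(.6095,.0064,.11,-99.58)
E
```

```text
1371 med 0.0008 tip(8,26,0) in rest mm [-25.8  -0.2  40.9] y-axis [-0.523  0.003 -0.852] yaw 80.08 turns [-0.235 -0.002]
 back top-edge (8,-28,8) world [0.6104 0.01   0.0911]  tips (8,26,8) [ 0.6055 -0.0178  0.0451]  origin [0.6169 0.0009 0.063 ]
378 med 0.0017 tip(8,26,0) in rest mm [-33.9   9.5  47. ] y-axis [-0.725  0.002 -0.689] yaw 80.28 turns [ 0.025 -0.001]
 back top-edge (8,-28,8) world [0.6015 0.0156 0.09  ]  tips (8,26,8) [ 0.5949 -0.0229  0.0528]  origin [ 6.069e-01 -3.000e-04  6.490e-02]
t 8.55 pos [0.6102 0.0065 0.1741] yaw -99.57 tilt 0.28 F [-0.2  0.2 -0.4] op 0.085 q [-0.08  0.18  1.53  0.    1.42  1.66]
delta cm [0.05 0.08 6.41] turn rad 0.0001 rows>= 1.3
```

View pics/v6.png

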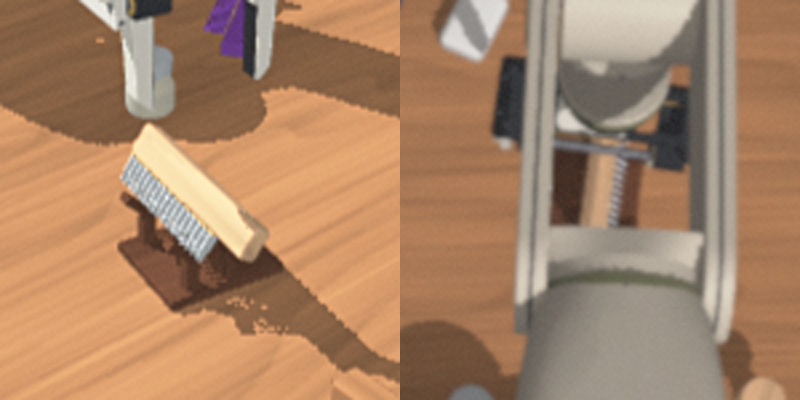

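```bash
python3 - <<'E'
from fit45 import *
from plant import read_camera
p,dd=read_camera('scene');np.save('scene7.npy',dd);cv2.imwrite('pics/scene7.png',p)
cr=cv2.resize(p[215:295,280:345],None,fx=9,fy=7,interpolation=cv2.INTER_NEAREST)
cv2.imwrite('pics/v7.png',cr)
P=cloud('scene',dd)
rest=(.6108,.0143,1.4035);c,s=np.cos(rest[2]),np.sin(rest[2]);Z=np.array([[c,-s,0],[s,c,0],[0,0,1]])
q=(P.reshape(-1,3)-[rest[0],rest[1],0])@Z
# profile: middle of comb, rest y in(-25,25)
col=p.reshape(-1,3)
m=(np.abs(q[:,1])<.05)&(q[:,2]>.03)&(q[:,2]<.11)&(q[:,0]>-.07)&(q[:,0]<.05)
k=5000;im=np.zeros((480,640,3),np.uint8)
for a,b in zip(q[m],col[m]):
    cv2.circle(im,(int((a[0]+.07)*k),int(470-(a[2]-.02)*k)),2,b.tolist(),-1)
def pt(x,z): return (int((x+.07)*k),int(470-(z-.02)*k))
cv2.line(im,pt(-.03,.045),pt(.005,.08),(0,255,0),1);cv2.line(im,pt(-.03,.045),pt(-.0477,.0627),(0,255,0),1)
cv2.imwrite('pics/prof.png',im)
E
```

```text
(no output)
```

View pics/prof.png

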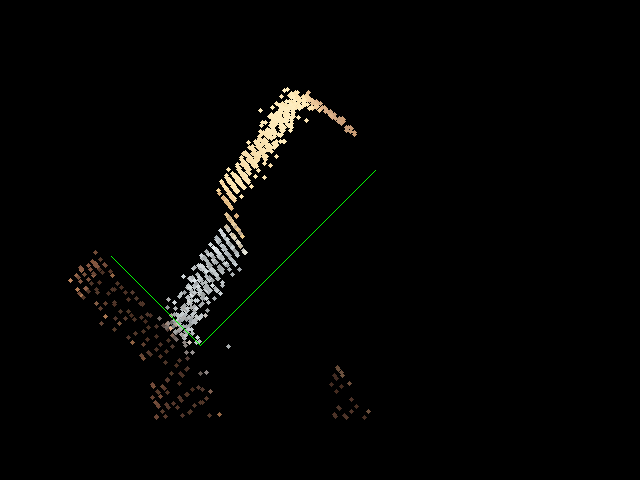

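View pics/v7.png

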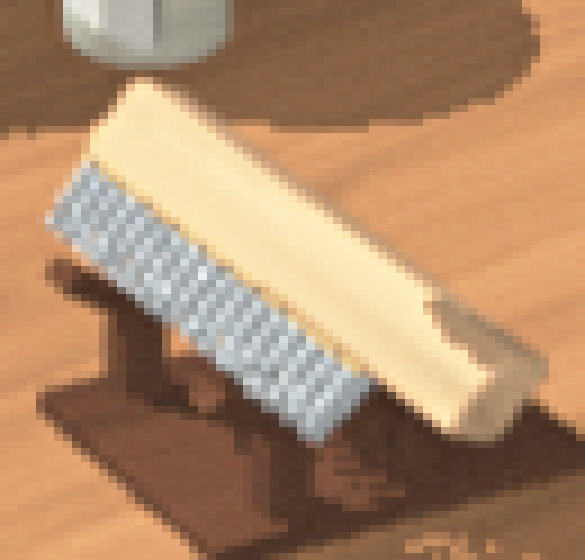

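The profile shows the comb settled: tips in the V at the rail foot, shoulder on the rails, axis 31° from vertical, tines down slope. It's released and static. Next: straddle the back with vertical fingers, shift to the foot, and close so that the rear pad swings it upright.

```bash
python3 -c "
from fit45 import *
fit45(cloud('scene',np.load('scene7.npy')))
from go import go
go(.6075,-.0054,.115,-99.58)"
```

```text
1379 med 0.0009 tip(8,26,0) in rest mm [-26.   -0.1  41.1] y-axis [-0.533  0.004 -0.846] yaw 80.05 turns [-0.223 -0.002]
 back top-edge (8,-28,8) world [0.6104 0.0103 0.0911]  tips (8,26,8) [ 0.6054 -0.0181  0.0454]  origin [0.6169 0.0009 0.0631]
t 8.6 pos [0.6095 0.0065 0.173 ] yaw -99.58 tilt 0.22 F [-0.5 -0.7 -0.5] op 0.0853 q [-0.08  0.19  1.53  0.    1.42  1.66]
delta cm [1.23 0.01 5.8 ] turn rad 0.0 rows>= 1.2
```

Call:
play_rows:
  increments:
    - [[0.6,0,1.5,0],[1.2,0,3,0],[1.2,0,4.5,0],[1.2,0,5.7,0],[1.2,0,5.8,0]]
  jaw: 6.5

```text
t: 9.1
tool_pos: [0.6056, -0.005, 0.1114]
orientation: [-2.028, 2.399, 0.008]
force: [-0.3, -0.1, 0.3]
opening: 0.0651
```

```bash
python3 go.py .6075 -.0054 .089 -99.58
```

```text
t 9.1 pos [ 0.6056 -0.005   0.1114] yaw -99.59 tilt 0.29 F [-0.3 -0.1  0.3] op 0.0651 q [-0.09  0.23  1.59  0.    1.32  1.64]
delta cm [ 0.02 -0.21  2.24] turn rad -0.0002 rows>= 0.4
```

Call:
play_rows:
  increments:
    - [[0,-0.1,0.8,0],[0,-0.2,1.6,0],[0,-0.2,2.2,0],[0,-0.2,2.3,0]]

```text
t: 9.5
tool_pos: [0.607, -0.0051, 0.0874]
orientation: [2.028, -2.399, -0.009]
force: [-0.2, -0.1, -0.3]
opening: 0.065
```

```bash
python3 go.py .6058 -.0153 .089 -99.58
```

```text
t 9.5 pos [ 0.607  -0.0051  0.0874] yaw -99.59 tilt 0.35 F [-0.2 -0.1 -0.3] op 0.065 q [-0.09  0.26  1.61  0.    1.28  1.64]
delta cm [ 1.03 -0.05 -0.16] turn rad -0.0001 rows>= 0.2
```

Shift to the foot, then close gently.

Call:
play_rows:
  increments:
    - [[0.4,0,0,0],[0.8,0,-0.1,0],[1,0,-0.1,0]]

```text
t: 9.8
tool_pos: [0.6057, -0.0154, 0.0891]
orientation: [2.028, -2.4, -0.008]
force: [-0.0, 3.0, 1.9]
opening: 0.0647
```

Call:
play_rows:
  increments:
    - [[0,0,0,0],[0,0,0,0],[0,0,0,0],[0,0,0,0]]
  jaw: 4.0
  squeeze: 5

```text
t: 10.2
tool_pos: [0.6057, -0.0155, 0.0891]
orientation: [2.028, -2.399, -0.008]
force: [0.3, 0.5, 0.3]
opening: 0.0417
```

```bash
cat > look.py <<'E'
import sys
from h import *
from plant import read_camera
n,a,b,c,d,o=sys.argv[1],*map(int,sys.argv[2:6]),sys.argv[6]
p,dd=read_camera(n);np.save(o+'.npy',dd);cv2.imwrite(f'pics/{o}f.png',p);cv2.imwrite(f'pics/{o}.png',cv2.resize(p[b:d,a:c],(600,600),interpolation=cv2.INTER_CUBIC))
E
python3 look.py scene 260 190 380 310 v8; python3 go.py .6058 -.0153 .089 -99.58
```

```text
t 10.25 pos [ 0.6056 -0.0154  0.089 ] yaw -99.6 tilt 0.3 F [0.6 1.3 1.1] op 0.0402 q [-0.11  0.26  1.61  0.    1.28  1.63]
delta cm [-0.02 -0.01 -0.  ] turn rad -0.0003 rows>= 0.0
```

View pics/v8.png

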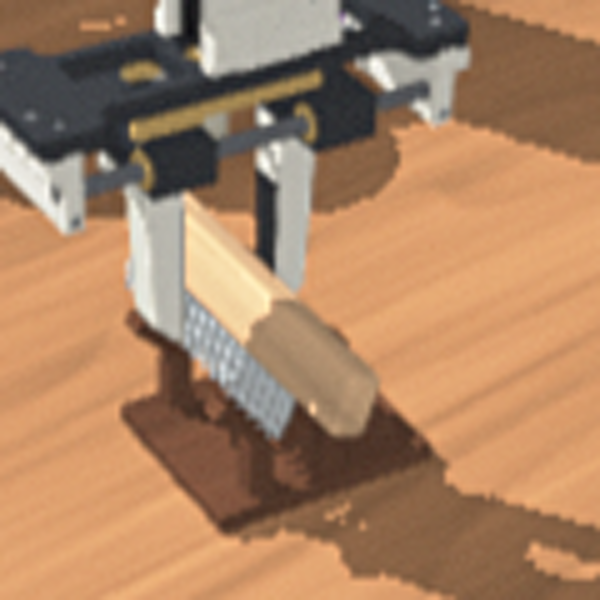

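Working as planned: the comb is swinging towards upright. Continue closing.

Call:
play_rows:
  increments:
    - [[0,0,0,0],[0,0,0,0],[0,0,0,0],[0,0,0,0]]
  jaw: 2.4
  squeeze: 6

```text
t: 10.65
tool_pos: [0.6055, -0.0155, 0.0889]
orientation: [2.027, -2.399, -0.008]
force: [-0.0, 0.5, 0.2]
opening: 0.0242
```

Call:
play_rows:
  increments:
    - [[0,0,0,0],[0,0,0,0],[0,0,0,0],[0,0,0,0],[0,0,0,0]]
  jaw: 1.0
  squeeze: 12

```text
t: 11.15
tool_pos: [0.6054, -0.0158, 0.0888]
orientation: [2.027, -2.399, -0.008]
force: [0.1, -2.4, -0.6]
opening: 0.0163
```

```bash
python3 look.py scene 260 190 380 310 v9; python3 go.py .6058 -.0153 .089 -99.58
```

```text
t 11.2 pos [ 0.6054 -0.0158  0.0888] yaw -99.6 tilt 0.31 F [ 0.  -2.4 -0.9] op 0.0164 q [-0.11  0.26  1.61  0.    1.28  1.63]
delta cm [-0.05 -0.03 -0.02] turn rad -0.0004 rows>= 0.0
```

View pics/v9.png

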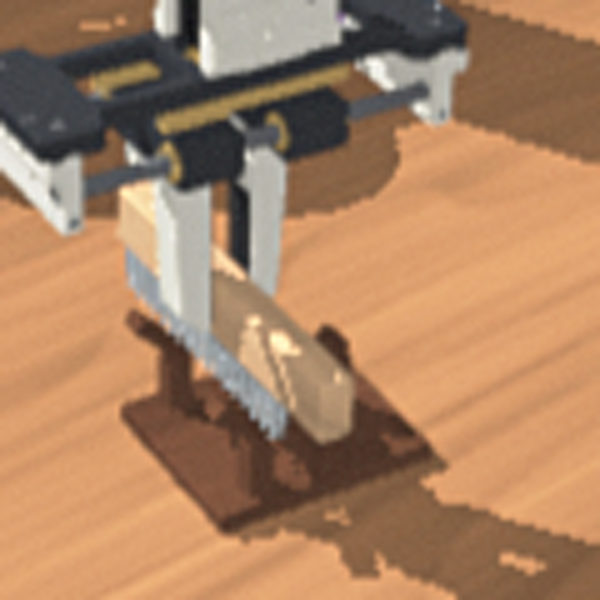

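Opening 16.3 mm: the back is flat between the pads, comb upright with tines down. Firm up the grip and lift.

Call:
play_rows:
  increments:
    - [[0,0,0,0],[0,0,0,0],[0,0,0,0]]
  squeeze: 40

```text
t: 11.5
tool_pos: [0.6054, -0.016, 0.0888]
orientation: [2.027, -2.399, -0.008]
force: [-1.3, -3.6, 0.7]
opening: 0.0159
```

Call:
play_rows:
  increments:
    - [[0,0,-1,0],[0,0,-3,0],[0,0,-5,0],[0,0,-8,0],[0,0,-11,0]]

```text
t: 12.0
tool_pos: [0.6055, -0.0155, 0.2001]
orientation: [2.028, -2.399, -0.01]
force: [0.7, 0.5, -1.3]
opening: 0.0156
```

```bash
python3 look.py scene 220 130 400 310 v10; python3 go.py .487 -.327 .2 180.1
```

```text
t 12.05 pos [ 0.6084 -0.0158  0.2069] yaw -99.58 tilt 0.3 F [ 2.  -0.4  2.2] op 0.016 q [-0.11  0.16  1.5   0.    1.48  1.63]
delta cm [32.71  6.79  0.54] turn rad 1.4019 rows>= 9.4
```

View pics/v10.png

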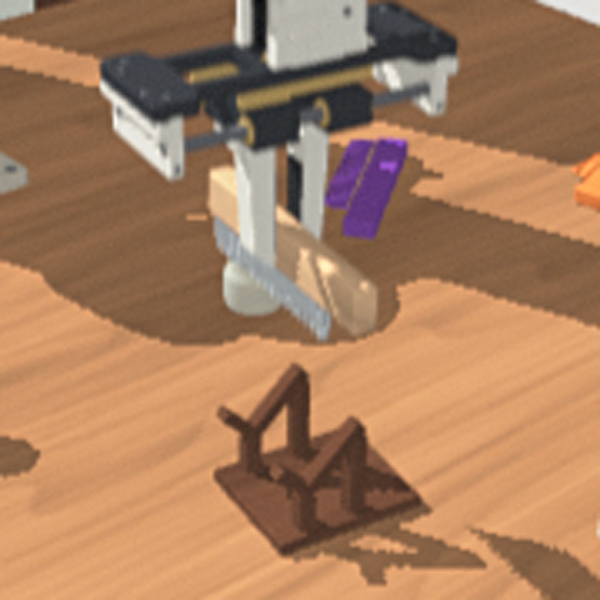

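Call:
play_rows:
  increments:
    - [[3.6,0.7,0,0.14],[7.2,1.4,0,0.28],[10.8,2.1,0,0.42],[14.4,2.8,0,0.56],[18,3.5,0,0.7]]

```text
t: 12.55
tool_pos: [0.5436, -0.188, 0.2065]
orientation: [-1.073, 2.946, 0.003]
force: [-0.0, -0.4, -1.4]
opening: 0.0156
```

```bash
python3 go.py .487 -.365 .19 180.1
```

```text
t 12.55 pos [ 0.5436 -0.188   0.2065] yaw -139.97 tilt 0.37 F [-0.  -0.4 -1.4] op 0.0156 q [-0.43  0.07  1.59  0.01  1.47  2.02]
delta cm [15.73 -9.91  1.55] turn rad 0.6969 rows>= 4.6
```

Call:
play_rows:
  increments:
    - [[3.2,-2,0.3,0.14],[6.4,-4,0.6,0.28],[9.6,-6,0.9,0.42],[12.8,-8,1.2,0.56],[15.7,-9.9,1.5,0.7]]

```text
t: 13.05
tool_pos: [0.4869, -0.3658, 0.1908]
orientation: [0.011, 3.135, 0.007]
force: [-0.2, 0.4, -2.1]
opening: 0.0158
```

Call:
play_rows:
  increments:
    - [[0,0,0,0],[0,0,0,0]]

```text
t: 13.25
tool_pos: [0.4868, -0.366, 0.1909]
orientation: [0.012, 3.135, 0.008]
force: [-0.1, -0.1, -0.3]
opening: 0.0161
```

```bash
python3 go.py .487 -.365 .19 180.1;  python3 look.py scene 30 150 230 350 v11;python3 look.py top 390 190 570 370 v11t
```

```text
t 13.25 pos [ 0.4868 -0.366   0.1909] yaw 179.57 tilt 0.49 F [-0.1 -0.1 -0.3] op 0.0161 q [-0.73  0.17  1.51  0.01  1.45  2.41]
delta cm [-0.02  0.1   0.09] turn rad -0.0092 rows>= 0.1
```

View pics/v11.png

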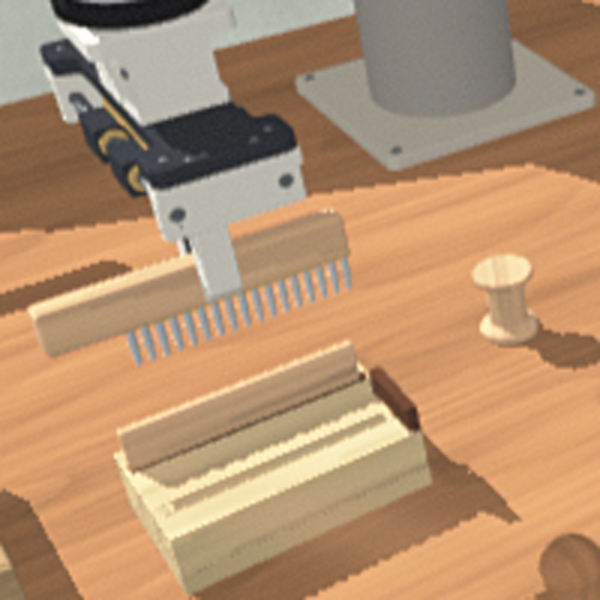

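View pics/v11t.png

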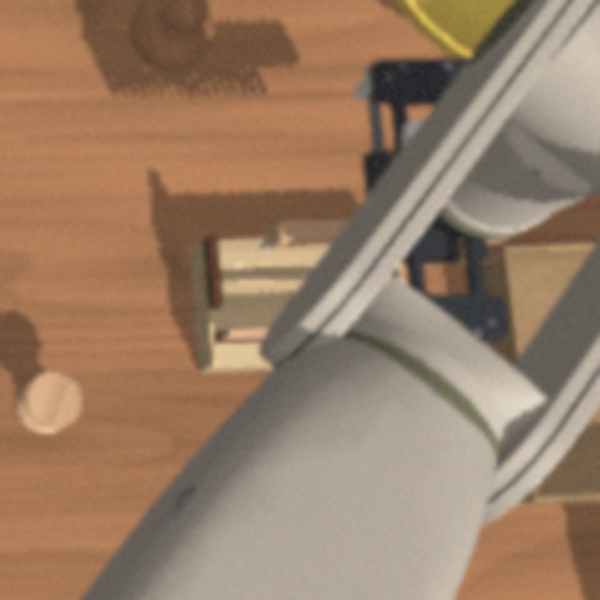

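```bash
cat > fitv.py <<'E'
from fit import *
from fit import sd
def fitv(P,tcp,yawtool,h=.0155,gx=.008):
    # comb: x at angle yawtool-90, y down, z along tool x dir
    a=yawtool-np.pi/2
    X=np.array([np.cos(a),np.sin(a),0]);Y=np.array([0,0,-1.]);R0=np.c_[X,Y,np.cross(X,Y)]
    o=np.array(tcp)+[0,0,-h]-R0@[gx,0,.008]
    p=P.reshape(-1,3);p=p[~np.isnan(p).any(1)]
    q=(p-o)@R0
    m=(q[:,0]>-.1)&(q[:,0]<.1)&(q[:,1]>-.036)&(q[:,1]<.034)&(q[:,2]>-.008)&(q[:,2]<.024)&~((np.abs(q[:,0]-gx)<.014)&(q[:,1]<.012))
    p=p[m]
    rt=lambda v:R0@R.from_rotvec(v[3:]).as_matrix()
    f=lambda v:sd('comb',(p-v[:3])@rt(v))
    r=least_squares(f,[*o,0,0,0],loss='soft_l1',f_scale=.001,x_scale=[.01,.01,.01,.1,.1,.1])
    v=r.x;Rm=rt(v)
    print(len(p),'med',np.median(np.abs(r.fun)).round(4),'TCP in comb mm',(1000*(Rm.T@(np.array(tcp)-v[:3]))).round(1))
    print(' axes x',Rm[:,0].round(3),'y',Rm[:,1].round(3),' mid-tine (20,13,8)',(Rm@[.02,.013,.008]+v[:3]).round(4),'tips(20,26,8)',(Rm@[.02,.026,.008]+v[:3]).round(4))
    return v,Rm
E
python3 - <<'E'
from fitv import *
for n in('v11','v11t'):
    P=cloud('scene' if n=='v11' else 'top',np.load(n+'.npy'))
    fitv(P,[.4868,-.366,.1909],np.radians(179.57))
P=cloud('scene',np.load('v11.npy'))
import fit
m=P.copy();m[m[...,2]>.078]=np.nan
print(fit.fit('block',[m],(.4873,-.3543,1.574),.125,.02))
E
```

```text
2068 med 0.0008 TCP in comb mm [  8.1 -16.8   9. ]
 axes x [0.003 1.    0.   ] y [-0.036  0.001 -0.999]  mid-tine (20,13,8) [ 0.4868 -0.3541  0.1611] tips(20,26,8) [ 0.4863 -0.354   0.1481]
189 med 0.0009 TCP in comb mm [  6.2 -17.6   9.2]
 axes x [0.007 1.    0.016] y [ 0.027  0.016 -1.   ]  mid-tine (20,13,8) [ 0.4889 -0.3518  0.1606] tips(20,26,8) [ 0.4892 -0.3516  0.1476]
(array([ 4.87424769e-01, -3.54389375e-01,  1.57229569e+00, -1.32238604e-03]), 4481, np.float64(0.0007952861470629582), np.float64(0.0022567727063713093))
```

Comb is level, grip end toward the open end; comb x=20 is within 0.3 mm of the slot's middle. Descend above the mouth.

Call:
play_rows:
  increments:
    - [[0,0.1,2,-0.01],[0,0.1,4,-0.01],[0,0.1,6,-0.01],[0,0.1,8,-0.01],[0,0.1,9,-0.01]]

```text
t: 13.85
tool_pos: [0.4881, -0.3612, 0.0992]
orientation: [-0.012, 3.136, 0.011]
force: [0.2, -0.0, -1.7]
opening: 0.0157
```

Call:
play_rows:
  increments:
    - [[0,0,0,0],[0,0,0,0]]

```text
t: 14.05
tool_pos: [0.4886, -0.3605, 0.0997]
orientation: [-0.015, 3.136, 0.011]
force: [-1.0, 0.4, -1.6]
opening: 0.0159
```

```bash
python3 go.py .487 -.365 .094 180.1;  python3 look.py scene 40 220 190 370 v12; python3 - <<'E'
from fitv import *
from plant import read_state
fitv(cloud('scene',np.load('v12.npy')),read_state()['tool_pos'],np.radians(180.1),h=.0168)
E
```

```text
t 14.05 pos [ 0.4886 -0.3605  0.0997] yaw -179.46 tilt 0.52 F [-1.   0.4 -1.6] op 0.0159 q [-0.73  0.24  1.6   0.01  1.3   2.4 ]
delta cm [ 0.16 -0.46  0.57] turn rad 0.0076 rows>= 0.1
1788 med 0.0009 TCP in comb mm [  5.9 -17.6   8.7]
 axes x [-0.012  1.     0.002] y [-0.031  0.001 -1.   ]  mid-tine (20,13,8) [ 0.4884 -0.3469  0.0698] tips(20,26,8) [ 0.488  -0.3469  0.0568]
```

View pics/v12.png

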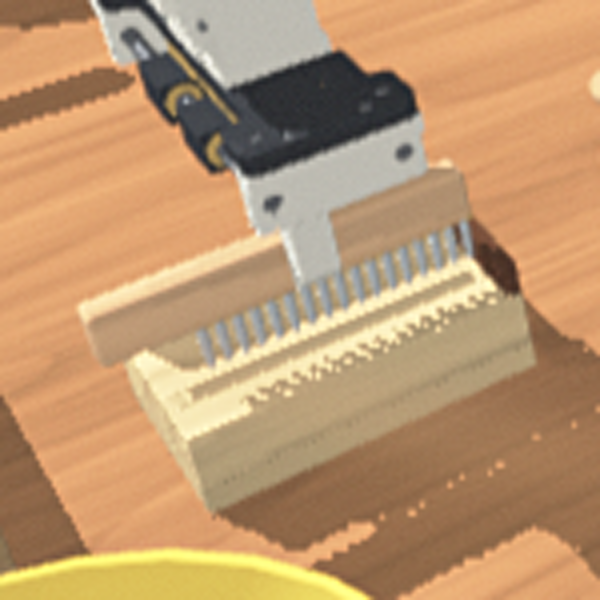

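Call:
play_rows:
  increments:
    - [[0.05,-0.3,0,0.007],[0.1,-0.65,0,0.007],[0.1,-0.65,0,0.007]]

```text
t: 14.4
tool_pos: [0.4882, -0.3686, 0.1013]
orientation: [-0.002, 3.134, 0.008]
force: [-0.4, -0.5, -0.4]
opening: 0.0159
```

Call:
play_rows:
  increments:
    - [[0,0,0,0],[0,0,0,0]]

```text
t: 14.6
tool_pos: [0.4882, -0.3689, 0.1015]
orientation: [-0.002, 3.134, 0.007]
force: [-0.7, -0.2, -1.4]
opening: 0.0161
```

```bash
python3 go.py .487 -.366 .094 180.1;  python3 look.py scene 40 220 190 370 v13; python3 - <<'E'
from fitv import *
from plant import read_state
fitv(cloud('scene',np.load('v13.npy')),read_state()['tool_pos'],np.radians(180.1),h=.0168)
E
```

```text
t 14.6 pos [ 0.4882 -0.3689  0.1015] yaw -179.93 tilt 0.52 F [-0.7 -0.2 -1.4] op 0.0161 q [-0.74  0.25  1.59  0.01  1.3   2.4 ]
delta cm [0.12 0.28 0.75] turn rad -0.0006 rows>= 0.2
1821 med 0.0009 TCP in comb mm [  4.7 -16.8   9. ]
 axes x [-0.005  1.     0.001] y [-0.026  0.001 -1.   ]  mid-tine (20,13,8) [ 0.4883 -0.3534  0.0715] tips(20,26,8) [ 0.4879 -0.3534  0.0585]
```

View pics/v13.png

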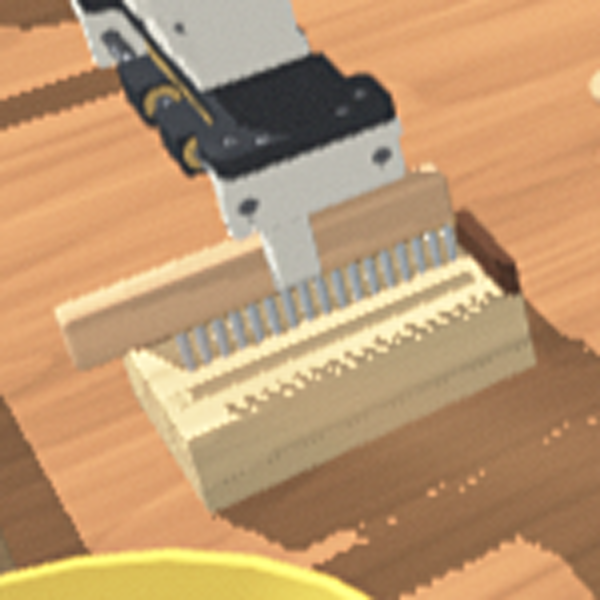

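Call:
play_rows:
  increments:
    - [[0.05,-0.05,0.2,0],[0.05,-0.1,0.5,0],[0.05,-0.1,0.7,0]]

```text
t: 14.95
tool_pos: [0.4875, -0.3696, 0.0938]
orientation: [-0.002, 3.134, 0.008]
force: [0.1, -0.4, -1.5]
opening: 0.0155
```

Call:
play_rows:
  increments:
    - [[0,0,0,0]]

```text
t: 15.05
tool_pos: [0.4872, -0.3693, 0.0932]
orientation: [-0.002, 3.135, 0.009]
force: [-0.7, 0.9, -0.7]
opening: 0.0157
```

```bash
python3 go.py .487 -.366 .094 180.1;  python3 look.py scene 40 220 190 370 v14; python3 - <<'E'
from fitv import *
from plant import read_state
fitv(cloud('scene',np.load('v14.npy')),read_state()['tool_pos'],np.radians(180.1),h=.0168)
E
```

```text
t 15.05 pos [ 0.4872 -0.3693  0.0932] yaw -179.93 tilt 0.5 F [-0.7  0.9 -0.7] op 0.0157 q [-0.74  0.26  1.6   0.01  1.28  2.4 ]
delta cm [ 0.02  0.33 -0.08] turn rad -0.0005 rows>= 0.1
2302 med 0.0015 TCP in comb mm [  5.3 -19.1   8.8]
 axes x [-0.006  1.    -0.02 ] y [-0.009 -0.02  -1.   ]  mid-tine (20,13,8) [ 0.4877 -0.3552  0.0609] tips(20,26,8) [ 0.4876 -0.3555  0.0479]
```

Call:
play_rows:
  increments:
    - [[0,0.05,0.2,0],[0,0.1,0.4,0],[0,0.1,0.6,0],[0,0.1,0.6,0]]

```text
t: 15.5
tool_pos: [0.4871, -0.368, 0.0868]
orientation: [-0.002, 3.136, 0.01]
force: [-0.0, 0.2, -0.8]
opening: 0.0158
```

```bash
python3 go.py .487 -.368 .080 180.1;  python3 look.py scene 70 240 180 350 v15
```

```text
t 15.5 pos [ 0.4871 -0.368   0.0868] yaw -179.92 tilt 0.5 F [-0.   0.2 -0.8] op 0.0158 q [-0.74  0.27  1.6   0.01  1.27  2.4 ]
delta cm [ 0.01 -0.    0.68] turn rad -0.0004 rows>= 0.1
```

View pics/v15.png

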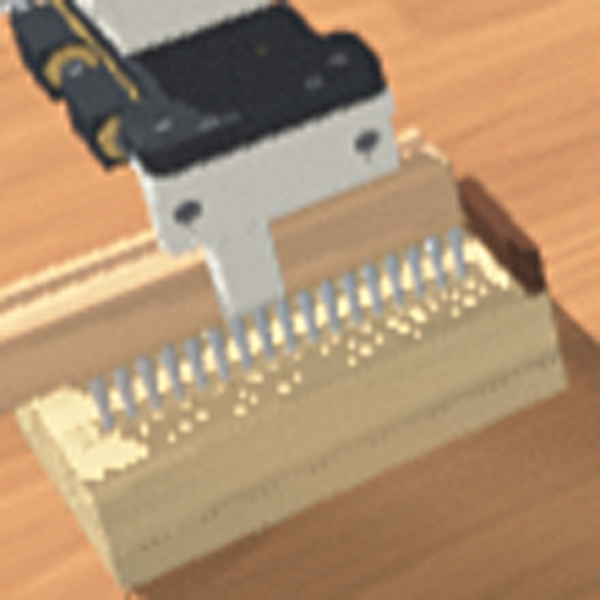

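```bash
python3 - <<'E'
from h import *
B=np.array([.4874,-.3544,0])
for bx in(-68,-65,65,68): print(bx,proj('scene',B+[0,bx/1000,.0437]).round(1),proj('scene',B+[0,bx/1000,.046]).round(1))
E
```

```text
-68 [[ 87.2 318.7]] [[ 86.8 317.7]]
-65 [[ 88.8 318. ]] [[ 88.5 317. ]]
65 [[156.5 289.3]] [[156.4 288.4]]
68 [[158.  288.7]] [[157.8 287.8]]
```

Tine row ends at (89,318) and (155,290) lie inside the slot ends (87,319)/(158,288). Insert slowly.

Call:
play_rows:
  increments:
    - [[0,0,0.2,0],[0,0,0.4,0],[0,0,0.6,0],[0,0,0.6,0]]

```text
t: 15.95
tool_pos: [0.487, -0.3679, 0.0805]
orientation: [-0.002, 3.136, 0.01]
force: [0.9, 0.2, -1.8]
opening: 0.0159
```

```bash
python3 go.py .487 -.368 .0618 180.1;  python3 look.py scene 70 240 180 350 v16
```

```text
t 15.95 pos [ 0.487  -0.3679  0.0805] yaw -179.93 tilt 0.5 F [ 0.9  0.2 -1.8] op 0.0159 q [-0.74  0.27  1.61  0.01  1.26  2.4 ]
delta cm [ 0.01 -0.02  1.87] turn rad -0.0004 rows>= 0.4
```

View pics/v16.png

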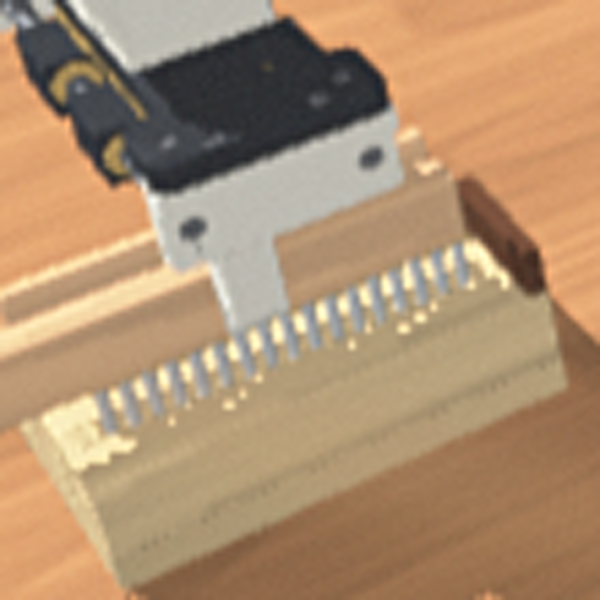

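Call:
play_rows:
  increments:
    - [[0,0,0.2,0],[0,0,0.4,0],[0,0,0.6,0],[0,0,0.7,0]]

```text
t: 16.4
tool_pos: [0.487, -0.3678, 0.0733]
orientation: [-0.002, 3.136, 0.011]
force: [-0.7, -0.2, -1.9]
opening: 0.016
```

Call:
play_rows:
  increments:
    - [[0,0,0.2,0],[0,0,0.4,0],[0,0,0.6,0],[0,0,0.7,0]]

```text
t: 16.8
tool_pos: [0.4869, -0.3677, 0.066]
orientation: [-0.002, 3.136, 0.011]
force: [0.5, 0.0, -1.4]
opening: 0.0158
```

```bash
python3 go.py .487 -.368 .0618 180.1;  python3 look.py scene 70 240 180 350 v17
```

```text
t 16.8 pos [ 0.4869 -0.3677  0.066 ] yaw -179.92 tilt 0.5 F [ 0.5  0.  -1.4] op 0.0158 q [-0.74  0.29  1.62  0.01  1.24  2.4 ]
delta cm [-0.01 -0.04  0.42] turn rad -0.0004 rows>= 0.1
```

View pics/v17.png

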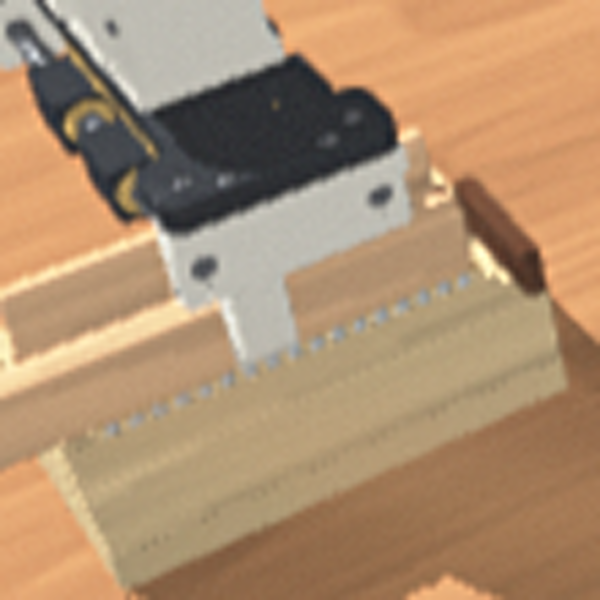

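Call:
play_rows:
  increments:
    - [[0,0,0.1,0],[0,0,0.2,0],[0,0,0.3,0]]

```text
t: 17.15
tool_pos: [0.4868, -0.3676, 0.0629]
orientation: [-0.002, 3.136, 0.011]
force: [-0.3, -1.5, -1.4]
opening: 0.0154
```

Call:
play_rows:
  increments:
    - [[0,0,0.05,0],[0,0,0.1,0],[0,0,0.1,0]]

```text
t: 17.45
tool_pos: [0.4868, -0.3676, 0.0618]
orientation: [-0.002, 3.136, 0.011]
force: [-0.7, 0.3, -1.6]
opening: 0.0156
```

Call:
play_rows:
  increments:
    - [[0,0,0.05,0],[0,0,0.1,0],[0,0,0.1,0]]

```text
t: 17.75
tool_pos: [0.4869, -0.3676, 0.0608]
orientation: [-0.002, 3.136, 0.011]
force: [-0.3, -0.4, -1.2]
opening: 0.0156
```

Call:
play_rows:
  increments:
    - [[0,0,0.05,0],[0,0,0.1,0],[0,0,0.1,0]]

```text
t: 18.05
tool_pos: [0.487, -0.3677, 0.0607]
orientation: [-0.002, 3.136, 0.011]
force: [-3.6, 3.2, 5.5]
opening: 0.0155
```

Call:
play_rows:
  increments:
    - [[0,0,0.13,0],[0,0,0.15,0],[0,0,0.15,0]]

```text
t: 18.35
tool_pos: [0.487, -0.3676, 0.0607]
orientation: [-0.002, 3.136, 0.011]
force: [-6.2, 4.3, 10.8]
opening: 0.0161
```

Call:
play_rows:
  increments:
    - [[0,0,0.15,0],[0,0,0.15,0],[0,0,0.15,0],[0,0,0.15,0]]

```text
t: 18.75
tool_pos: [0.4869, -0.3676, 0.0606]
orientation: [-0.003, 3.137, 0.011]
force: [-5.8, 4.4, 11.6]
opening: 0.0154
```

```bash
python3 go.py .487 -.368 .0618 180.1;  python3 look.py scene 70 240 180 350 v18
```

```text
t 18.75 pos [ 0.4869 -0.3676  0.0606] yaw -179.91 tilt 0.48 F [-5.8  4.4 11.6] op 0.0154 q [-0.74  0.3   1.62  0.01  1.23  2.4 ]
delta cm [-0.01 -0.04 -0.12] turn rad -0.0001 rows>= 0.0
```

View pics/v18.png

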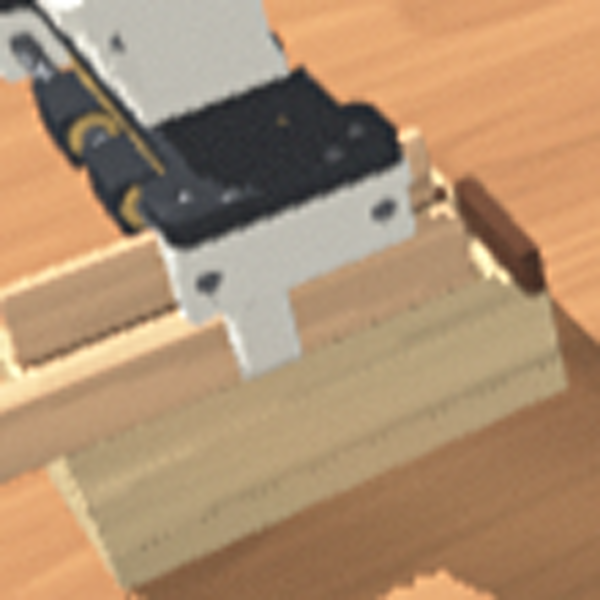

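The back sits on the block's top with no tines visible. Force was about 11 N. Release, with the jaw only to 3.6 cm so the finger stays clear of the batten.

Call:
play_rows:
  increments:
    - [[0,0,0,0],[0,0,0,0],[0,0,0,0],[0,0,0,0]]
  jaw: 3.6
  squeeze: 10

```text
t: 19.2
tool_pos: [0.4869, -0.3676, 0.0605]
orientation: [-0.002, 3.137, 0.011]
force: [-0.4, -0.6, -0.2]
opening: 0.0354
```

Call:
play_rows:
  increments:
    - [[0,0,-0.5,0],[0,0,-1.5,0],[0,0,-3,0],[0,0,-5,0],[0,0,-7,0]]

```text
t: 19.7
tool_pos: [0.4868, -0.3683, 0.1326]
orientation: [-0.002, 3.136, 0.01]
force: [-0.6, 0.1, 0.5]
opening: 0.0361
```

Call:
play_rows:
  increments:
    - [[0,0,-3,0],[0,0,-6,0],[0,0,-8,0],[0,0,-10,0]]

```text
t: 20.1
tool_pos: [0.4866, -0.3693, 0.2361]
orientation: [-0.002, 3.134, 0.006]
force: [0.0, 0.5, -0.3]
opening: 0.0361
```

```bash
python3 go.py .487 -.368 .0618 180.1;  python3 look.py scene 40 210 190 360 v19; python3 - <<'E'
from fitv import *
P=cloud('scene',np.load('v19.npy'))
P[P[...,2]<.047]=np.nan
fitv(P,[.487,-.3677,.0606],np.radians(180.1),h=.0168,gx=.2)
# height of back top (should be .073-.0013)
P=cloud('scene',np.load('v19.npy'))
from scipy import stats
q=P.reshape(-1,3);m=(abs(q[:,0]-.487)<.006)&(q[:,1]>-.44)&(q[:,1]<-.30)&(q[:,2]>.06);print('top z',np.median(q[m,2]),m.sum(), 'y range',np.percentile(q[(abs(q[:,0]-.487)<.007)&(q[:,2]>.06)&(q[:,2]<.08)&(q[:,1]<-.2)][:,1],[1,99]))
for a in(-.44,-.31): 
    k=m&(abs(q[:,1]-a)<.01);print(a,np.median(q[k,2]) if k.any() else None)
E
```

```text
t 20.1 pos [ 0.4866 -0.3693  0.2361] yaw -179.91 tilt 0.51 F [ 0.   0.5 -0.3] op 0.0361 q [-0.74  0.15  1.45  0.01  1.53  2.4 ]
delta cm [ 0.1   0.06 17.43] turn rad -0.0002 rows>= 3.5
299 med 0.0014 TCP in comb mm [112.3 -15.3  19.1]
 axes x [-0.046  0.999 -0.004] y [ 0.279  0.009 -0.96 ]  mid-tine (20,13,8) [ 0.5098 -0.4592  0.037 ] tips(20,26,8) [ 0.5134 -0.4591  0.0245]
top z 0.35411701109097576 677 y range [-0.46049885 -0.27757515]
-0.44 0.07194192166847829
-0.31 0.07175632866238568
```

View pics/v19.png

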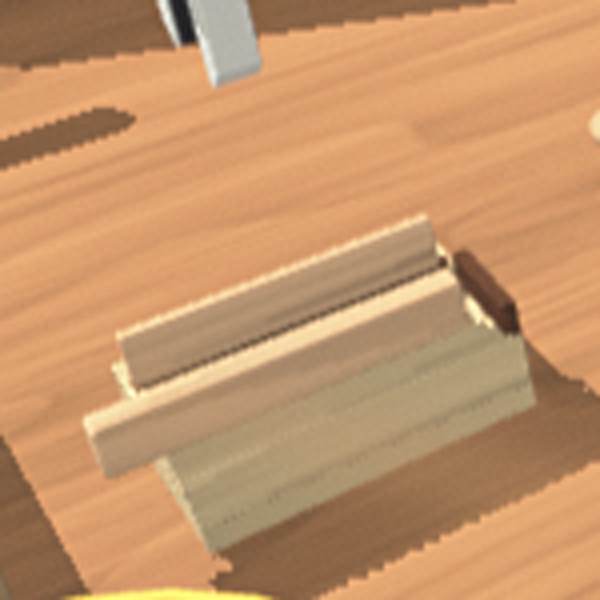

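Both ends' top heights 71.8–71.9 mm (camera bias −1.3 mm → 73 mm, as required for home). Quick check of bystanders, then hand in.

```bash
python3 - <<'E'
from h import *
a=cv2.imread('pics/scene0.png').astype(int);b=cv2.imread('pics/v19f.png').astype(int)
for n,(u,v,w) in dict(spool=(199,250,15),jar=(296,211,15),mug=(420,241,20),dabber=(222,355,25),soap=(417,295,18),purple=(330,185,15),orange=(410,180,18)).items():
    x=a[v-w:v+w,u-w:u+w].astype(np.uint8);y=b[v-w-6:v+w+6,u-w-6:u+w+6].astype(np.uint8)
    r=cv2.matchTemplate(y,x,cv2.TM_CCOEFF_NORMED);_,m,_,l=cv2.minMaxLoc(r);print(n,round(m,3),l[0]-6,l[1]-6)
from plant import close_job
print(close_job())
E
```

```text
spool 0.998 0 0
jar 0.962 0 0
mug 0.89 0 0
dabber 0.912 0 0
soap 0.739 0 0
purple 0.965 0 0
orange 0.998 0 0
the job is handed in; nothing more can be done
None
```

The comb is seated in the slotted block with its grip end hanging over the end without the cheek. The job was handed in at about 20 s with the gripper lifted clear.

- **Rest:** I laid the comb on the sloped rest with its tines down the slope, let go and lifted away. It settled with its tips at the foot of the rails, but about 13° steeper than the 45° slope instead of flat on the rails.
- **Second grip:** I took it again by its wooden back, and closing the fingers swung it upright. The opening read 16 mm, which matches the back's thickness.
- **Block:** I slid it tines down into the slot and pressed it home at about 11 N. Its top read 71.8–71.9 mm at both ends. With the camera reading about 1.3 mm low, that matches the 73 mm it should be when fully home, and no tines were visible.
- **Bystanders:** image matching found no shift in any of them. The match was weaker for the soap (0.74) and the mug (0.89), which I put down to changed shadows but did not look at further.
- **Checks that disagreed:** a final automatic fit of the seated comb failed because the view was partly blocked, so I relied on the height readings and the picture. The two cameras also differed by up to about 4 mm in y, and the arm drifted about 5 mm above the slot, which I corrected before inserting.

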